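# Strip the dough sheeter's rollers onto the drainer

### The arm

A 6-joint arm with a two-finger parallel gripper is mounted at the origin on the work surface. World frame = base frame: x ahead of the robot, y to its left, z up, the work surface at z = 0. Lengths are in m, angles in rad, forces in N, time in s.
With the tool pointing down it reaches from about 0.35 to 0.975 m from the base axis. Payload 17.4 kg.
Tool frame: the origin (TCP) lies at the very end of the fingers, on their centre line; the grasp point (between the pads) lies 19 mm behind it; x points along the fingers, z is the direction in which the jaws open and shut, and the axes are right-handed (so a half turn about x gives the same grasp; the last joint's range is limited). The gripper opens to 85 mm and grips with 20 to 120 N. Pads are 22 mm wide; open, the fingers measure 114 mm over their backs; the gripper's body (76 mm by 85 mm) begins 54 mm behind the grasp point. The pads swing forward as they close: fully open they stand 13 mm farther back than shut.
Start: joints at [-1.254, 0.116, 1.442, -0, 1.584, -0.038], TCP at [0.234, -0.633, 0.198] pointing down, gripper open.
Joint ranges: [-2.83, 2.83], [-0.83, 2.19], [0.07, 2.5], [-1.14, 4.28], [0.01, 3], [-2.97, 2.97]. Speed limits (rad/s): [1.89, 1.89, 2.22, 3.14, 3.14, 3.14].

### API

Orientations are given as [roll, pitch, yaw] about the fixed x, y, z axes, in that order (R = Rz(yaw) Ry(pitch) Rx(roll)).
In Python, from workcell import observe, snapshot, sign_off gives the robot as it stands. The module is installed in compiled form; this text tells all that it offers.
- The arm moves only by the tool jog_arm, never from a script. Its argument "steps" is one flat list of numbers, 5 for each row, row after row: the gripper command: -1 is shut, 1 is fully open, values between are in proportion, then the shift along the tool's x, y, z in m, then the turn about the tool's x in degrees. A call has 1 to 12 rows; each row is the pose to reach, as a shift and turn from the pose measured when the call began, along the tool's axes at that moment; what a row does not reach only later rows make up. A row lasts 1/8 s, in which the tool goes at most 62.5 mm and 10.7 degrees, less where a joint would pass 70% of its speed; a pose out of reach is approached as far as the arm can. A call with a gripper value outside its range is refused whole. The fingers move at their own pace and stop on an object; "grip_force" is the grip in N (left out, the last holds). Time passes only in rows, so rows that repeat a pose let the fingers close. It gives the time, the measured TCP pose, the force and the opening at its end, in the units of the state.
- observe(): the state, without advancing time (a new reading comes with each control period).
- snapshot(name): name is "scene" or "top" or "wrist"; returns a dict with "pixels" (420x560x3 uint8, red, green, blue), "K" (3x3 intrinsics, pixels), "R" (3x3) and "t" (3): a world point X has camera coordinates R X + t. Camera axes: x right, y down, z forward; pixel columns grow to the right and rows downward; lengths in m; the calibration is good to about 2 mm. A picture is of the moment at which its call begins. There is no depth.
- sign_off(): hands the job in, once; it reports no verdict.
The state is a dict: "t": time; "q": joint angles; "qd": joint speeds; "tau": joint torques, N m; "position": TCP position; "tcp_rot": TCP orientation; "contact_force": force on the tool from outside, world axes, zero at the start; "ft_torque": the same for the moment, N m; "gripper_width": opening from 0.0 (shut) to 1.0 (fully open).
Only numpy, scipy, OpenCV 4.12 (cv2) and the standard library are available. Lean on these libraries where they do the work, as an engineer would, in place of code of your own. Each camera call takes 0.05 s, during which the arm holds its last target.

### The job

Swing the dough sheeter's guard door up, then take out every roller that is in it, the front one first and the back one last, and lay them across the sloping draining tray in that order: front roller in the low third, middle roller in the middle third, back roller in the high third, leaving the place of a missing roller empty. Each roller must be chocked before you let go of it: set a rubber wedge on the tray with its thin end uphill, and hold the roller against that thin end until you release it, so that it stays put. When the rollers are out and chocked, shut the guard door again, and leave the other things on the bench where they are.

Things in the scene. Friction and masses are not known exactly. Their poses are not given: they have to be found in the camera images.
- sheeter: Tabletop dough sheeter, fixed, stainless: motor housing 145 mm high on its right, a 200 mm wide roller bay left of it. Origin on the bench under the bay's middle; own x points from its front (towards the robot) to its back, own y along the rollers. Open-topped saddles hold rollers, axes 85 mm above the bench, at own x -75 mm (front), 0 (middle), +75 mm (back); rollers lift straight up 30 mm to be clear.
- guard (a joint): Guard door over the rollers: clear panel in a steel frame, 245 x 190 mm, 0.45 kg, hinged along the sheeter's back. 0 = shut (level over the rollers), in rad, grows as the front edge swings up and back; 1.7 = open against its stop. Free hinge: past about 1.5 it falls open and stays there, short of that it falls shut.
- guard_handle (a point): Middle of the guard door's handle: a black round bar 12 mm thick, 104 mm clear between its posts, parallel to the rollers, its axis 38 mm above the panel near the free front edge; moves with the door. From the hinge line it lies 215 mm along the panel and 43 mm square to it.
- guard_hinge (a point): Point on the guard's hinge line at the middle of the roller bay, 120 mm above the bench; the hinge line is parallel to the sheeter's own y.
- drainer: Stainless draining tray, fixed, 250 x 410 mm inside. Origin at bench height under its centre; own +y points down the slope (level, towards the sink), own x across. The surface falls 4 degrees: its height is 36 mm - 0.07 * own y. Rims 11 mm high at the sides, 30 mm at both ends (own y +-205 mm). Rollers roll down it. Thirds for a roller's axis: low own y 55 to 150 mm, middle -75 to 60, high -200 to -60.
- roller_front_c (a point): Centre, on the axis, of the front roller (starts in the front saddles; may be absent): white plastic, 44 mm diameter, 160 mm long, with steel shaft ends 16 mm thick making 204 mm in all, about 0.6 kg. Own x runs along the roller.
- roller_middle_c (a point): Centre, on the axis, of the middle roller (starts in the middle saddles; may be absent): white plastic, 44 mm diameter, 160 mm long, with steel shaft ends 16 mm thick making 204 mm in all, about 0.6 kg. Own x runs along the roller.
- roller_back_c (a point): Centre, on the axis, of the back roller (starts in the back saddles; may be absent): white plastic, 44 mm diameter, 160 mm long, with steel shaft ends 16 mm thick making 204 mm in all, about 0.6 kg. Own x runs along the roller.
- wedge_a_c (a point): Middle of an orange rubber wedge (three alike), 6 mm above its flat underside: 70 mm long, 46 mm wide with upright sides, 22 mm high at the thick end falling to 2 mm at the thin end, 0.07 kg. Own x points to the thin end (35 mm off), own z up. A roller leaning on it has its axis about 44 mm along own x from here, 9 mm beyond the thin end.
- wedge_b_c (a point): Middle of an orange rubber wedge (three alike), 6 mm above its flat underside: 70 mm long, 46 mm wide with upright sides, 22 mm high at the thick end falling to 2 mm at the thin end, 0.07 kg. Own x points to the thin end (35 mm off), own z up. A roller leaning on it has its axis about 44 mm along own x from here, 9 mm beyond the thin end.
- wedge_c_c (a point): Middle of an orange rubber wedge (three alike), 6 mm above its flat underside: 70 mm long, 46 mm wide with upright sides, 22 mm high at the thick end falling to 2 mm at the thin end, 0.07 kg. Own x points to the thin end (35 mm off), own z up. A roller leaning on it has its axis about 44 mm along own x from here, 9 mm beyond the thin end.
Mind the look-alikes: they are no part of the job. Leave any grey look-alike of the part that bears wedge_b_c alone.

How it is judged:
On the way, in this order (a step that is already met when the one before it is completed fails the run):
1. the guard door of the sheeter is swung open until it stays up by itself (value of joint guard above 1.5 rad), for 0.3 s.
2. the front roller, still held, lies across its third of the drainer with the thin end of a wedge at its downhill side (y of roller_front_c in the frame of drainer between 0.055 and 0.15 m and x of roller_front_c in the frame of drainer between -0.06 and 0.06 m and z of roller_front_c in the frame of drainer between 0.03 and 0.095 m and contact force between the fingers and roller_front above 0.3 N and ((x of roller_front_c in the frame of wedge_a between 0.03 and 0.058 m and y of roller_front_c in the frame of wedge_a between -0.07 and 0.07 m and z of roller_front_c in the frame of wedge_a between 0.012 and 0.034 m and angle between the x axis of roller_front and the y axis of wedge_a, either way round below 0.35 rad) or (x of roller_front_c in the frame of wedge_b between 0.03 and 0.058 m and y of roller_front_c in the frame of wedge_b between -0.07 and 0.07 m and z of roller_front_c in the frame of wedge_b between 0.012 and 0.034 m and angle between the x axis of roller_front and the y axis of wedge_b, either way round below 0.35 rad) or (x of roller_front_c in the frame of wedge_c between 0.03 and 0.058 m and y of roller_front_c in the frame of wedge_c between -0.07 and 0.07 m and z of roller_front_c in the frame of wedge_c between 0.012 and 0.034 m and angle between the x axis of roller_front and the y axis of wedge_c, either way round below 0.35 rad))), for 0.05 s.
3. the middle roller, still held, lies across its third of the drainer with the thin end of a wedge at its downhill side (y of roller_middle_c in the frame of drainer between -0.075 and 0.06 m and x of roller_middle_c in the frame of drainer between -0.06 and 0.06 m and z of roller_middle_c in the frame of drainer between 0.03 and 0.095 m and contact force between the fingers and roller_middle above 0.3 N and ((x of roller_middle_c in the frame of wedge_a between 0.03 and 0.058 m and y of roller_middle_c in the frame of wedge_a between -0.07 and 0.07 m and z of roller_middle_c in the frame of wedge_a between 0.012 and 0.034 m and angle between the x axis of roller_middle and the y axis of wedge_a, either way round below 0.35 rad) or (x of roller_middle_c in the frame of wedge_b between 0.03 and 0.058 m and y of roller_middle_c in the frame of wedge_b between -0.07 and 0.07 m and z of roller_middle_c in the frame of wedge_b between 0.012 and 0.034 m and angle between the x axis of roller_middle and the y axis of wedge_b, either way round below 0.35 rad) or (x of roller_middle_c in the frame of wedge_c between 0.03 and 0.058 m and y of roller_middle_c in the frame of wedge_c between -0.07 and 0.07 m and z of roller_middle_c in the frame of wedge_c between 0.012 and 0.034 m and angle between the x axis of roller_middle and the y axis of wedge_c, either way round below 0.35 rad))), for 0.05 s.
4. the back roller, still held, lies across its third of the drainer with the thin end of a wedge at its downhill side (y of roller_back_c in the frame of drainer between -0.2 and -0.06 m and x of roller_back_c in the frame of drainer between -0.06 and 0.06 m and z of roller_back_c in the frame of drainer between 0.03 and 0.095 m and contact force between the fingers and roller_back above 0.3 N and ((x of roller_back_c in the frame of wedge_a between 0.03 and 0.058 m and y of roller_back_c in the frame of wedge_a between -0.07 and 0.07 m and z of roller_back_c in the frame of wedge_a between 0.012 and 0.034 m and angle between the x axis of roller_back and the y axis of wedge_a, either way round below 0.35 rad) or (x of roller_back_c in the frame of wedge_b between 0.03 and 0.058 m and y of roller_back_c in the frame of wedge_b between -0.07 and 0.07 m and z of roller_back_c in the frame of wedge_b between 0.012 and 0.034 m and angle between the x axis of roller_back and the y axis of wedge_b, either way round below 0.35 rad) or (x of roller_back_c in the frame of wedge_c between 0.03 and 0.058 m and y of roller_back_c in the frame of wedge_c between -0.07 and 0.07 m and z of roller_back_c in the frame of wedge_c between 0.012 and 0.034 m and angle between the x axis of roller_back and the y axis of wedge_c, either way round below 0.35 rad))), for 0.05 s.
At the end, for the whole second after the job is handed in: Every roller present lies at rest on the draining tray, square to its wedge within 20 degrees, in its own third and within 60 mm of the tray's centre line, touching the thin end of a wedge that lies below it, released; the guard door is shut (within 0.06 rad) (value of joint guard below 0.06 rad and y of roller_front_c in the frame of drainer between 0.055 and 0.15 m and x of roller_front_c in the frame of drainer between -0.06 and 0.06 m and z of roller_front_c in the frame of drainer between 0.03 and 0.095 m and linear speed of each of roller_front, roller_middle, roller_back below 0.02 m/s and contact force between the fingers and roller_front below 0.05 N and ((x of roller_front_c in the frame of wedge_a between 0.03 and 0.052 m and y of roller_front_c in the frame of wedge_a between -0.07 and 0.07 m and z of roller_front_c in the frame of wedge_a between 0.012 and 0.034 m and angle between the x axis of roller_front and the y axis of wedge_a, either way round below 0.35 rad and contact force between roller_front and wedge_a above 0.05 N) or (x of roller_front_c in the frame of wedge_b between 0.03 and 0.052 m and y of roller_front_c in the frame of wedge_b between -0.07 and 0.07 m and z of roller_front_c in the frame of wedge_b between 0.012 and 0.034 m and angle between the x axis of roller_front and the y axis of wedge_b, either way round below 0.35 rad and contact force between roller_front and wedge_b above 0.05 N) or (x of roller_front_c in the frame of wedge_c between 0.03 and 0.052 m and y of roller_front_c in the frame of wedge_c between -0.07 and 0.07 m and z of roller_front_c in the frame of wedge_c between 0.012 and 0.034 m and angle between the x axis of roller_front and the y axis of wedge_c, either way round below 0.35 rad and contact force between roller_front and wedge_c above 0.05 N)) and y of roller_middle_c in the frame of drainer between -0.075 and 0.06 m and x of roller_middle_c in the frame of drainer between -0.06 and 0.06 m and z of roller_middle_c in the frame of drainer between 0.03 and 0.095 m and contact force between the fingers and roller_middle below 0.05 N and ((x of roller_middle_c in the frame of wedge_a between 0.03 and 0.052 m and y of roller_middle_c in the frame of wedge_a between -0.07 and 0.07 m and z of roller_middle_c in the frame of wedge_a between 0.012 and 0.034 m and angle between the x axis of roller_middle and the y axis of wedge_a, either way round below 0.35 rad and contact force between roller_middle and wedge_a above 0.05 N) or (x of roller_middle_c in the frame of wedge_b between 0.03 and 0.052 m and y of roller_middle_c in the frame of wedge_b between -0.07 and 0.07 m and z of roller_middle_c in the frame of wedge_b between 0.012 and 0.034 m and angle between the x axis of roller_middle and the y axis of wedge_b, either way round below 0.35 rad and contact force between roller_middle and wedge_b above 0.05 N) or (x of roller_middle_c in the frame of wedge_c between 0.03 and 0.052 m and y of roller_middle_c in the frame of wedge_c between -0.07 and 0.07 m and z of roller_middle_c in the frame of wedge_c between 0.012 and 0.034 m and angle between the x axis of roller_middle and the y axis of wedge_c, either way round below 0.35 rad and contact force between roller_middle and wedge_c above 0.05 N)) and y of roller_back_c in the frame of drainer between -0.2 and -0.06 m and x of roller_back_c in the frame of drainer between -0.06 and 0.06 m and z of roller_back_c in the frame of drainer between 0.03 and 0.095 m and contact force between the fingers and roller_back below 0.05 N and ((x of roller_back_c in the frame of wedge_a between 0.03 and 0.052 m and y of roller_back_c in the frame of wedge_a between -0.07 and 0.07 m and z of roller_back_c in the frame of wedge_a between 0.012 and 0.034 m and angle between the x axis of roller_back and the y axis of wedge_a, either way round below 0.35 rad and contact force between roller_back and wedge_a above 0.05 N) or (x of roller_back_c in the frame of wedge_b between 0.03 and 0.052 m and y of roller_back_c in the frame of wedge_b between -0.07 and 0.07 m and z of roller_back_c in the frame of wedge_b between 0.012 and 0.034 m and angle between the x axis of roller_back and the y axis of wedge_b, either way round below 0.35 rad and contact force between roller_back and wedge_b above 0.05 N) or (x of roller_back_c in the frame of wedge_c between 0.03 and 0.052 m and y of roller_back_c in the frame of wedge_c between -0.07 and 0.07 m and z of roller_back_c in the frame of wedge_c between 0.012 and 0.034 m and angle between the x axis of roller_back and the y axis of wedge_c, either way round below 0.35 rad and contact force between roller_back and wedge_c above 0.05 N))).
It fails at once if one of the other things on the bench is pushed more than 40 mm from its place or tipped over (distance of any of mixing_bowl, scrub_brush, cleaner, plates, steel_cup, canister, mug from where it was at the start of the episode above 0.04 m or angle between any of mixing_bowl, cleaner, plates, steel_cup, canister, mug's own z axis and vertical above 0.6 rad).
Of roller_front, roller_middle, roller_back only 2 to 3 are there at a start; the rules pass over those that are not, and their reading is None.
At some moment in a run one of roller_front, roller_middle, roller_back may be knocked a few centimetres aside while the robot is not near it.
Once in a run the grip may slacken for a moment while it holds something.
It also fails if it takes over 210 s, if anything falls off the work surface, if the arm or the gripper's body presses on something with over 40 N, if the wrist force passes 120 N, or if a joint passes its speed limit or range.

## Working session

There is one attempt and no reset: what is moved stays moved. The work goes in short steps, Python scripts to look and compute and a tool call to move; the robot and the scene stay as the last step left them, time stands still between calls to the robot, and variables do not carry over. Pictures are saved under pics/ and viewed, and the job is handed in when it is done.

Besides the shell and the picture viewer there is one more tool, called after "Request:" by a JSON object that holds its "op" and its "data", one argument or row to a line. jog_arm: Moves the arm, as the interface text tells. Its arguments: {"type":"object","properties":{"steps":{"type":"array","items":{"type":"number"}},"grip_force":{"type":"number"}},"required":["steps"]}

```bash
mkdir -p pics; ls; cat > h.py <<'E'
import numpy as np, cv2
from workcell import observe, snapshot, sign_off
from scipy.spatial.transform import Rotation as Ro
def snap(n,f):
    s=snapshot(n); cv2.imwrite('pics/'+f+'.png',s['pixels'][:,:,::-1]); np.savez('pics/'+f+'.npz',**{k:np.array(v) for k,v in s.items()}); return s
def load(f): return dict(np.load('pics/'+f+'.npz'))
def ray(s,u,v,z):
    K,R,t=s['K'],s['R'],s['t']; o=-R.T@t; d=R.T@np.linalg.inv(K)@np.array([u,v,1.]); return o+d*(z-o[2])/d[2]
def proj(s,X):
    c=s['R']@np.array(X,float)+s['t']; p=s['K']@c; return p[:2]/p[2]
def tri(s1,p1,s2,p2):
    P=[]
    for s in(s1,s2): P.append(s['K']@np.c_[s['R'],s['t']])
    X=cv2.triangulatePoints(P[0],P[1],np.array(p1,float).reshape(2,1),np.array(p2,float).reshape(2,1)); return (X[:3]/X[3]).ravel()
E
python3 - <<'E'
from h import *
print(observe())
for n in('scene','top','wrist'):
    s=snap(n,n+'0'); print(n,s['K'].tolist(),(-s['R'].T@s['t']).round(3), s['R'].round(3).tolist())
E
```

```text
pics
{'t': 0.0, 'q': array([-1.25382012e+00,  1.16501223e-01,  1.44225477e+00, -2.07148034e-05,
        1.58398879e+00, -3.78026908e-02]), 'qd': array([ 0.00031149,  0.00021517, -0.00058917,  0.00054574,  0.00030765,
       -0.00088928]), 'tau': array([-1.76654219e-03, -7.31993508e+01, -6.32497144e+01, -1.98422458e-04,
        6.25922810e-03, -5.44424256e-05]), 'position': array([ 0.23439845, -0.63275972,  0.19755843]), 'tcp_rot': array([3.12176631, 1.56964401, 1.90574862]), 'contact_force': array([0.42187352, 0.05761632, 0.31042434]), 'ft_torque': array([-0.01088094,  0.05490775, -0.03604867]), 'gripper_width': 1.0006798826564698}
scene [[483.3137616267902, 0.0, 279.6884118595144], [0.0, 483.3137616267902, 206.71067194424685], [0.0, 0.0, 1.0]] [1.034 0.383 0.803] [[-0.614, 0.789, 0.013], [0.575, 0.459, -0.677], [-0.541, -0.408, -0.736]]
top [[447.20913403920247, 0.0, 278.34667997617294], [0.0, 447.20913403920247, 208.29995038059053], [0.0, 0.0, 1.0]] [ 0.381 -0.024  0.849] [[0.045, -0.999, -0.001], [-0.974, -0.044, -0.222], [0.222, 0.011, -0.975]]
wrist [[321.24309517840396, 0.0, 281.3670723893293], [0.0, 321.24309517840396, 202.33926542573147], [0.0, 0.0, 1.0]] [ 0.296 -0.611  0.372] [[0.346, -0.938, -0.001], [-0.906, -0.335, 0.259], [-0.243, -0.088, -0.966]]
```

View pics/scene0.png

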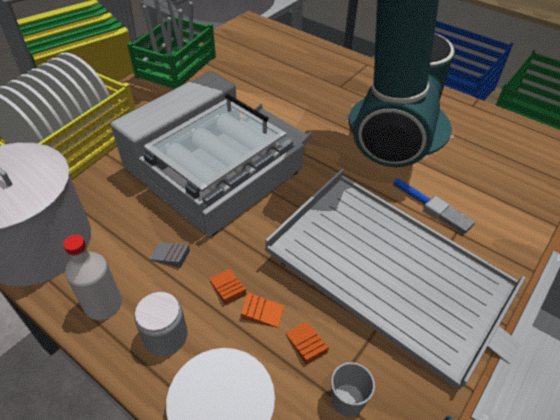

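View pics/top0.png

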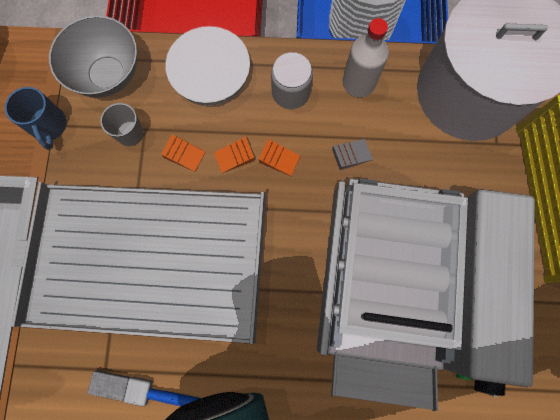

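View pics/wrist0.png

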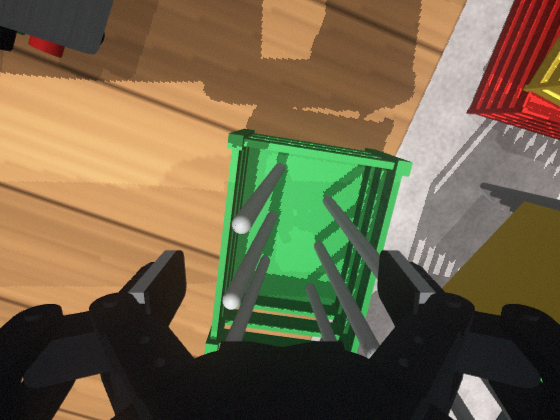

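```bash
python3 - <<'E'
from h import *
s=load('top0'); im=s['pixels'][:,:,::-1]
cv2.imwrite('pics/c1.png',cv2.resize(im[170:410,315:545],None,fx=2.5,fy=2.5,interpolation=3))
cv2.imwrite('pics/c2.png',cv2.resize(im[125:350,10:280],None,fx=2.6,fy=2.6,interpolation=3))
s=load('scene0'); im=s['pixels'][:,:,::-1]
cv2.imwrite('pics/c3.png',cv2.resize(im[70:240,110:320],None,fx=3.5,fy=3.5,interpolation=3))
E
```

```text
(no output)
```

View pics/c1.png

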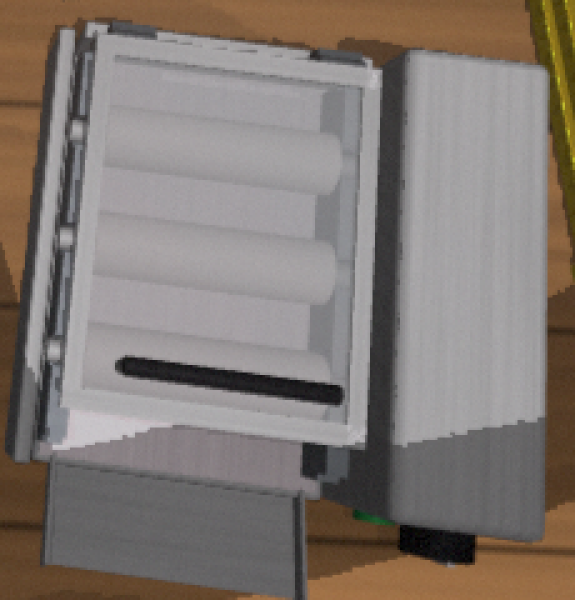

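View pics/c2.png

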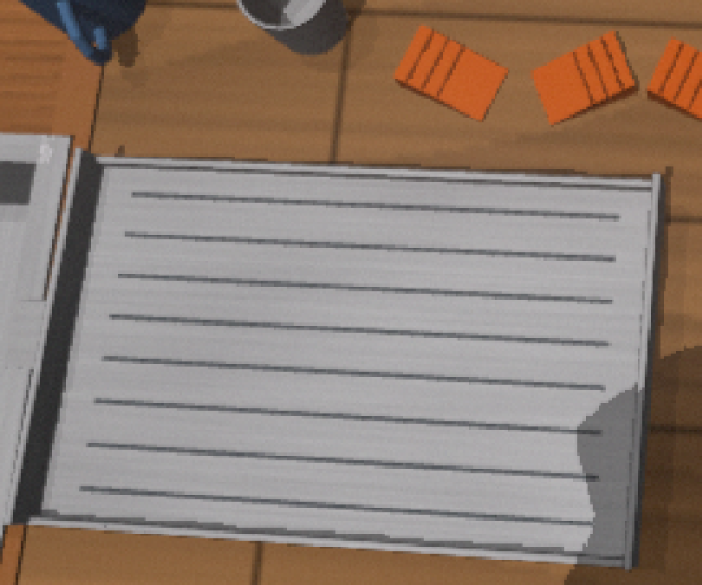

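View pics/c3.png

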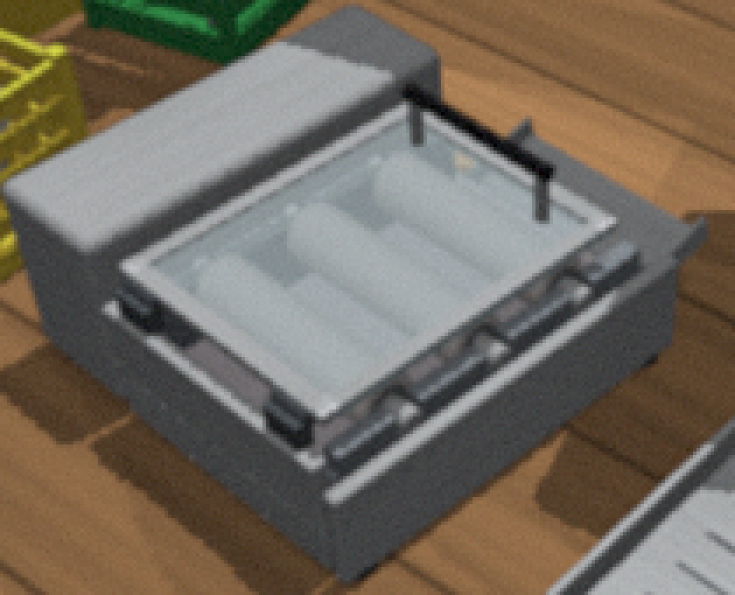

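```bash
python3 - <<'E'
from h import *
a=load('top0');b=load('scene0')
h1=tri(a,(362.8,316),b,(266.5,118));h2=tri(a,(451.2,328),b,(226.8,96.5));print(h1,h2,(h1+h2)/2, h1-h2)
# shaft ends left of rollers top / scene unknown; frame corners z~.12
for p in [(353.5,186),(466.5,199.5),(339,331.5),(460,348)]: print('frame',ray(a,*p,.122))
# left shafts in top crop (78,128),(66,237),(54,347)
for p in [(78,128),(66,237),(54,347)]: print('shaft',ray(a,315+p[0]/2.5,170+p[1]/2.5,.09))
for p in [(340,163),(330,272)]: print('rollend',ray(a,315+p[0]/2.5,170+p[1]/2.5,.092))
# tray corners: top rim; near-uphill etc  crop /2.6+(10,125)
for n,p,z in [('hiFar',(658,175),.05+.03),('hiNear',(630,567),.08),('loFar',(78,152),.052),('loNear',(5,522),.052)]: print(n,ray(a,10+p[0]/2.6,125+p[1]/2.6,z))
im=b['pixels'][:,:,::-1]
cv2.imwrite('pics/c4.png',cv2.resize(im[230:370,140:340],None,fx=4,fy=4,interpolation=3))
im=a['pixels'][:,:,::-1]
cv2.imwrite('pics/c5.png',cv2.resize(im[125:185,150:380],None,fx=3.4,fy=3.4,interpolation=3))
E
```

```text
[ 0.37859682 -0.14995565  0.16683234] [ 0.36542737 -0.28063871  0.15868561] [ 0.3720121  -0.21529718  0.16275897] [0.01316945 0.13068307 0.00814673]
frame [ 0.59055366 -0.1408321   0.122     ]
frame [ 0.57557413 -0.33003687  0.122     ]
frame [ 0.35247578 -0.11998479  0.122     ]
frame [ 0.3362198  -0.30846371  0.122     ]
shaft [ 0.53600766 -0.13384215  0.09      ]
shaft [ 0.46040825 -0.12659718  0.09      ]
shaft [ 0.38735954 -0.11966919  0.09      ]
rollend [ 0.51922944 -0.31310333  0.092     ]
rollend [ 0.44478417 -0.30341714  0.092     ]
hiFar [0.58380829 0.01303502 0.08      ]
hiNear [0.32591313 0.01719091 0.08      ]
loFar [0.58956781 0.42841415 0.052     ]
loNear [0.33372845 0.43506661 0.052     ]
```

View pics/c4.png

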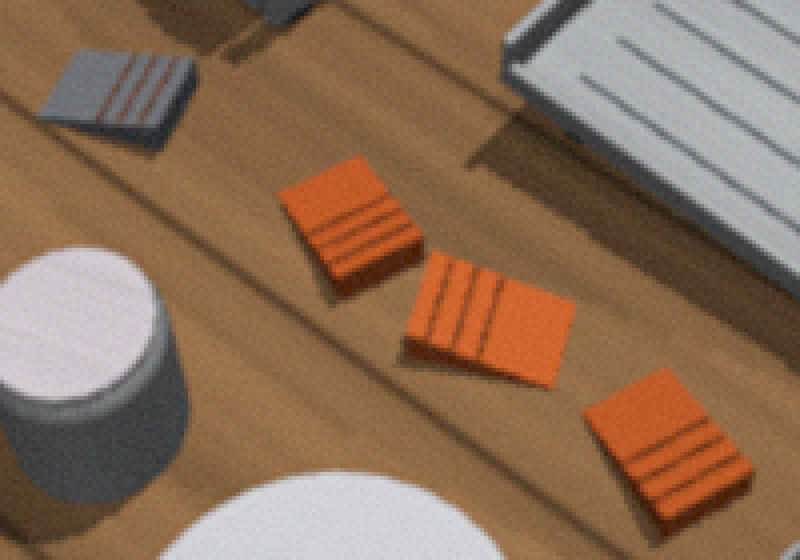

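View pics/c5.png

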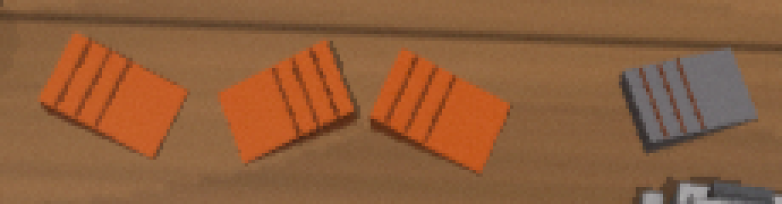

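```bash
cat >> h.py <<'E'
def pose():
    o=observe(); return o['position'], Ro.from_euler('xyz',o['tcp_rot']).as_matrix(), o
def plan(*T):
    """T: (pos xyz, jawangle_deg or None[, mode]) -> tool shifts & turn. jaw mod 180 nearest unless full=True"""
    p,R,o=pose(); z=R[:,2]; cur=np.degrees(np.arctan2(z[1],z[0]))
    print('t%.2f pos'%o['t'],p.round(4),'jaw %.1f'%cur,'xdir',R[:,0].round(3),'q6 %.2f'%o['q'][5],'F',o['contact_force'].round(1),'w %.3f'%o['gripper_width'])
    for P,j in T:
        d=R.T@(np.array(P)-p); tu=0 if j is None else (-(j-cur)+90)%180-90
        print(P,'shift',(d*1000).round(1),'turn %.1f (+-180 also)'%tu, 'rows>=',max(np.linalg.norm(d)/.0625,abs(tu)/10.7).round(1))
E
cat > cfg.py <<'E'
import numpy as np
sx=np.array([.9956,-.094,0]);sy=np.array([.094,.9956,0]); hinge=np.array([.586,-.2355,.12]); sc=np.array([.452,-.2245,0])
def handle(g):
    f=g+.1974; return hinge-.2193*np.cos(f)*sx+np.array([0,0,.2193*np.sin(f)])
dx=np.array([.9999,-.016,0]);dy=np.array([.016,.9999,0]);dc=np.array([.458,.2235,0])
def tray(x,y,h=0): return dc+x*dx+y*dy+np.array([0,0,.036-.07*y+h])
E
python3 - <<'E'
from h import *; from cfg import *
plan(([.234,-.633,.35],-5.4),(np.append(handle(0)[:2],.35),-5.4),(handle(0)+[0,0,-.019],-5.4))
E
```

```text
t0.15 pos [ 0.2344 -0.6328  0.1977] jaw -69.7 xdir [-0.     0.001 -1.   ] q6 -0.04 F [0.1 0.5 1. ] w 1.004
[0.234, -0.633, 0.35] shift [-1.523e+02 -5.000e-01 -1.000e-01] turn -64.3 (+-180 also) rows>= 6.0
[ 0.37190503 -0.21528613  0.35      ] shift [-151.9  273.9 -343.9] turn -64.3 (+-180 also) rows>= 7.4
[ 0.37190503 -0.21528613  0.14400922] shift [  54.1  273.9 -343.7] turn -64.3 (+-180 also) rows>= 7.1
```

Request:
{"op": "jog_arm", "data": {
  "steps": [0,-62,0,0,0,0,-124,0,0,0,0,-152,40,-50,-10,0,-152,90,-110,-20,0,-152,130,-165,-30,0,-152,170,-220,-40,0,-152,210,-270,-50,0,-152,245,-310,-60,0,-152,274,-344,-64.3,0,-152,274,-344,-64.3,0,-152,274,-344,-64.3,0,-152,274,-344,-64.3],
  "grip_force": 40
}}

```text
t: 1.65
position: [0.3971, -0.133, 0.6234]
tcp_rot: [1.647, 1.57, 1.553]
contact_force: [1.9, 0.4, 0.5]
gripper_width: 0.496
```

```bash
sed -i 's/(d\*1000).round(1)/d.round(4)/' h.py; python3 - <<'E'
from h import *; from cfg import *
plan((np.append(handle(0)[:2],.35),-5.4),(np.append(handle(0)[:2],.24),-5.4),(handle(0)+[0,0,-.019],-5.4))
print(observe()['q'])
E
```

```text
t1.65 pos [ 0.3971 -0.133   0.6234] jaw -5.4 xdir [ 0.     0.001 -1.   ] q6 -0.29 F [1.9 0.4 0.5] w 0.496
[ 0.37190503 -0.21528613  0.35      ] shift [ 0.2734 -0.0845 -0.0174] turn 0.0 (+-180 also) rows>= 4.6
[ 0.37190503 -0.21528613  0.24      ] shift [ 0.3834 -0.0846 -0.0174] turn 0.0 (+-180 also) rows>= 6.3
[ 0.37190503 -0.21528613  0.14400922] shift [ 0.4794 -0.0847 -0.0174] turn 0.0 (+-180 also) rows>= 7.8
[-3.84555010e-01 -2.07062418e-01  1.03688816e+00  9.80004380e-04
  2.31204470e+00 -2.89877949e-01]
```

Request:
{"op": "jog_arm", "data": {
  "steps": [0,0.06,-0.02,-0.004,0,0,0.12,-0.04,-0.008,0,0,0.18,-0.06,-0.012,0,0,0.24,-0.08,-0.016,0,0,0.3,-0.085,-0.0175,0,0,0.35,-0.085,-0.0175,0,0,0.38,-0.085,-0.0175,0,0,0.38,-0.085,-0.0175,0,0,0.38,-0.085,-0.0175,0]
}}

```text
t: 2.78
position: [0.372, -0.2158, 0.245]
tcp_rot: [-0.001, 1.569, -0.095]
contact_force: [-0.1, -0.2, -0.1]
gripper_width: 0.5
```

```bash
python3 - <<'E'
from h import *; from cfg import *
s=snap('wrist','w1'); p=proj(s,handle(0)); print(p); print(proj(s,handle(0)+sy*.05),proj(s,handle(0)-sy*.05), proj(s,pose()[0]))
plan((handle(0)+[0,0,-.019],-5.4))
E
```

```text
[281.17381194 197.61041853]
[281.10158042 135.52166056] [281.23929706 253.90011618] [281.80194754 233.57688159]
t2.83 pos [ 0.3721 -0.2159  0.2452] jaw -5.4 xdir [ 0.002 -0.    -1.   ] q6 -0.49 F [ 1.  -0.3 -0. ] w 0.499
[ 0.37190503 -0.21528613  0.14400922] shift [ 0.1012  0.0006 -0.0005] turn 0.0 (+-180 also) rows>= 1.6
```

View pics/w1.png

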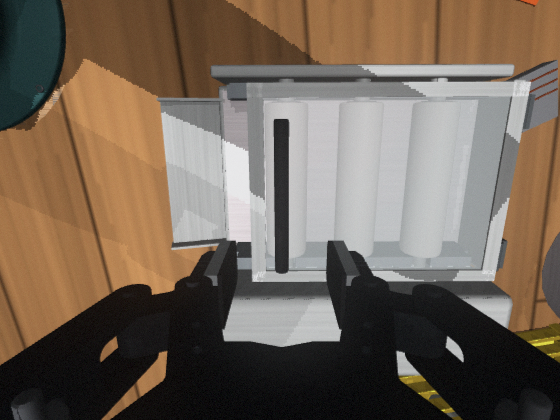

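Request:
{"op": "jog_arm", "data": {
  "steps": [0,0.05,0,0,0,0,0.09,0,0,0,0,0.101,0,0,0,0,0.101,0,0,0,-1,0.101,0,0,0,-1,0.101,0,0,0,-1,0.101,0,0,0,-1,0.101,0,0,0],
  "grip_force": 30
}}

```text
t: 3.82
position: [0.3724, -0.216, 0.1444]
tcp_rot: [-0.171, 1.569, -0.265]
contact_force: [-0.4, -0.0, 0.9]
gripper_width: 0.006
```

```bash
python3 - <<'E'
from h import *; from cfg import *
plan()
p,R,o=pose()
for g in np.arange(0.1,1.66,.1): print(round(g,2),(R.T@(handle(g)-handle(0))).round(3))
E
```

```text
t3.83 pos [ 0.3724 -0.216   0.1444] jaw -5.4 xdir [ 0.002 -0.001 -1.   ] q6 -0.49 F [-0.4 -0.   0.9] w 0.006
0.1 [-0.021 -0.     0.005]
0.2 [-0.042 -0.     0.013]
0.3 [-0.062 -0.     0.022]
0.4 [-0.08  -0.     0.034]
0.5 [-0.098 -0.     0.047]
0.6 [-0.114 -0.     0.062]
0.7 [-0.128 -0.     0.079]
0.8 [-0.141 -0.     0.096]
0.9 [-0.152 -0.     0.115]
1.0 [-0.161 -0.     0.135]
1.1 [-0.168 -0.     0.156]
1.2 [-0.173 -0.     0.178]
1.3 [-0.175 -0.     0.199]
1.4 [-0.176 -0.     0.221]
1.5 [-0.174 -0.     0.243]
1.6 [-0.17  -0.     0.265]
```

```bash
python3 - <<'E'
from h import *
snap('wrist','w2');s=snap('scene','s2');cv2.imwrite('pics/s2c.png',cv2.resize(s['pixels'][40:260,90:330,::-1],None,fx=3,fy=2.7))
E
```

```text
(no output)
```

View pics/w2.png

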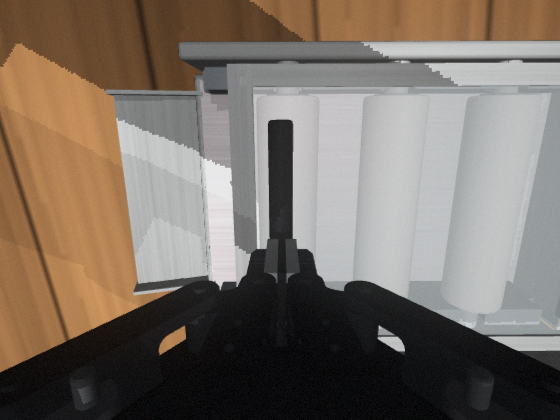

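View pics/s2c.png

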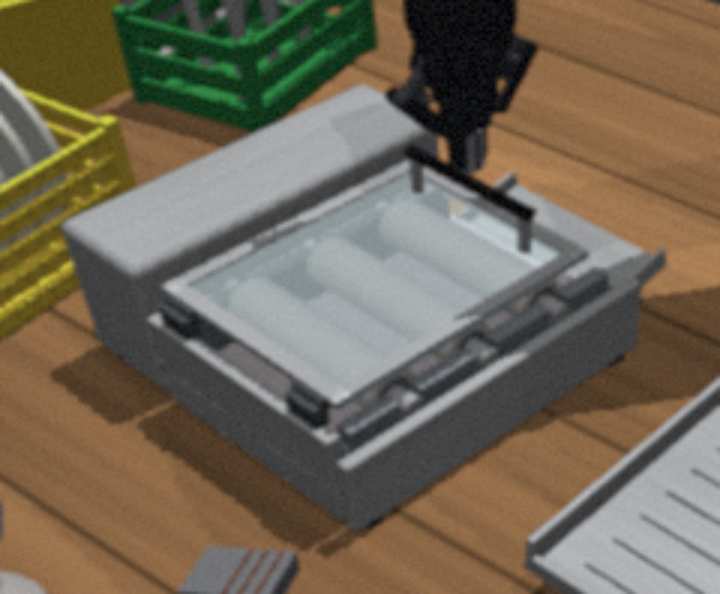

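```bash
python3 - <<'E'
from h import *; from cfg import *
s=load('s2');t=snap('top','t2');p=pose()[0]
for X in (p,p+[0,0,.019],handle(0)): print(proj(s,X),proj(t,X))
cv2.imwrite('pics/s2d.png',cv2.resize(s['pixels'][50:150,190:310,::-1],None,fx=6,fy=6,interpolation=3))
cv2.imwrite('pics/t2d.png',cv2.resize(t['pixels'][250:400,320:500,::-1],None,fx=4,fy=4,interpolation=3))
E
```

```text
[245.88018903 113.63922482] [403.92789244 321.67138217]
[245.55437571 106.62662586] [407.40904974 321.98692341]
[245.91119509 106.73798195] [406.92298463 322.25799684]
```

View pics/s2d.png

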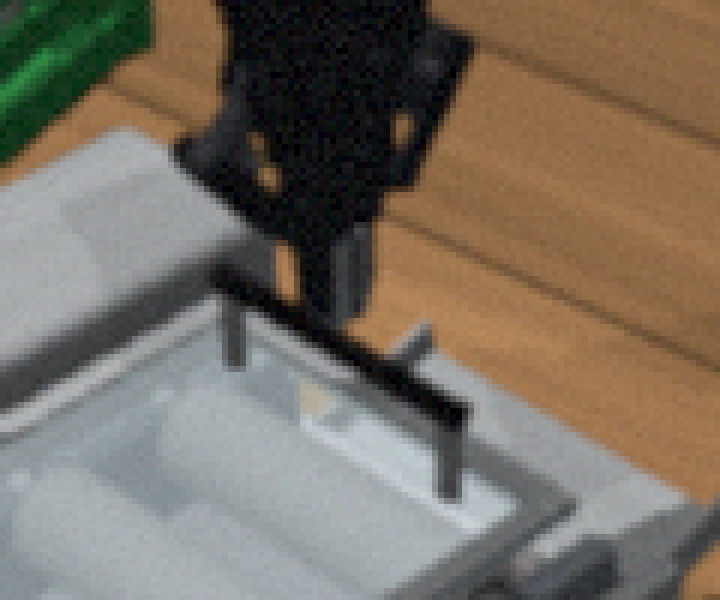

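View pics/t2d.png

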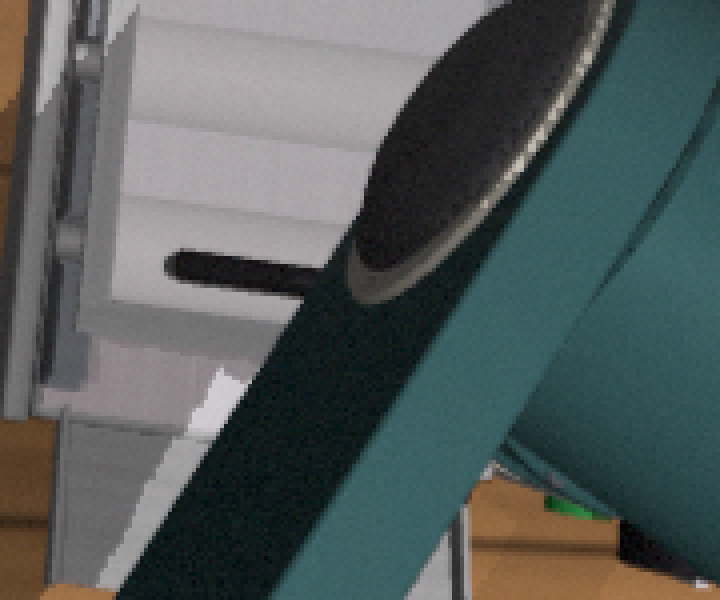

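```bash
python3 - <<'E'
from h import *; from cfg import *
s=load('w2');p=pose()[0];sc=load('s2')
for d in (0,.01,.02,.03): print(d,proj(s,p+[0,0,d]),proj(sc,p+[0,0,d]))
print((-s['R'].T@s['t'])-p)
cv2.imwrite('pics/w2d.png',cv2.resize(s['pixels'][190:310,200:360,::-1],None,fx=5,fy=5,interpolation=3))
E
```

```text
0 [281.50147239 233.17322726] [245.88018903 113.63922482]
0.01 [281.54494519 239.61664941] [245.70976042 109.97102765]
0.02 [281.59348938 246.81173909] [245.53699224 106.25247508]
0.03 [281.64804734 254.8981739 ] [245.36183598 102.48252306]
[0.00575471 0.0647517  0.17402419]
```

View pics/w2d.png

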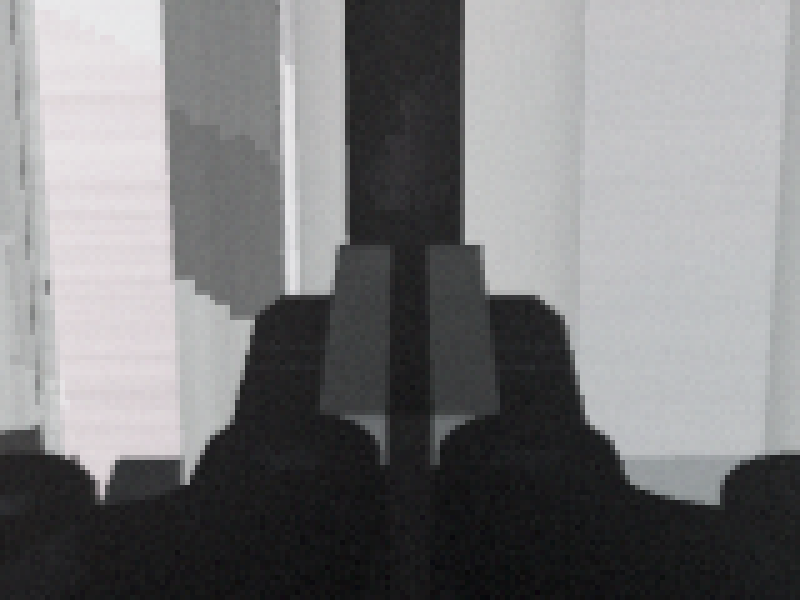

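Request:
{"op": "jog_arm", "data": {
  "steps": [-0.3,0,0,0,0,-0.3,0,0,0,0,-0.3,0,0,0,0,-0.3,0.012,0,0,0,-0.3,0.012,0,0,0]
}}

```text
t: 4.6
position: [0.3719, -0.2157, 0.1308]
tcp_rot: [1.369, 1.57, 1.275]
contact_force: [-0.5, 0.2, 0.7]
gripper_width: 0.35
```

```bash
python3 - <<'E'
from h import *
plan()
s=snap('wrist','w3');cv2.imwrite('pics/w3d.png',cv2.resize(s['pixels'][190:310,200:360,::-1],None,fx=5,fy=5,interpolation=3))
s=snap('scene','s3');cv2.imwrite('pics/s3d.png',cv2.resize(s['pixels'][50:150,190:310,::-1],None,fx=6,fy=6,interpolation=3))
E
```

```text
t4.60 pos [ 0.3719 -0.2157  0.1308] jaw -5.4 xdir [ 0.     0.001 -1.   ] q6 -0.49 F [-0.5  0.2  0.7] w 0.350
```

View pics/w3d.png

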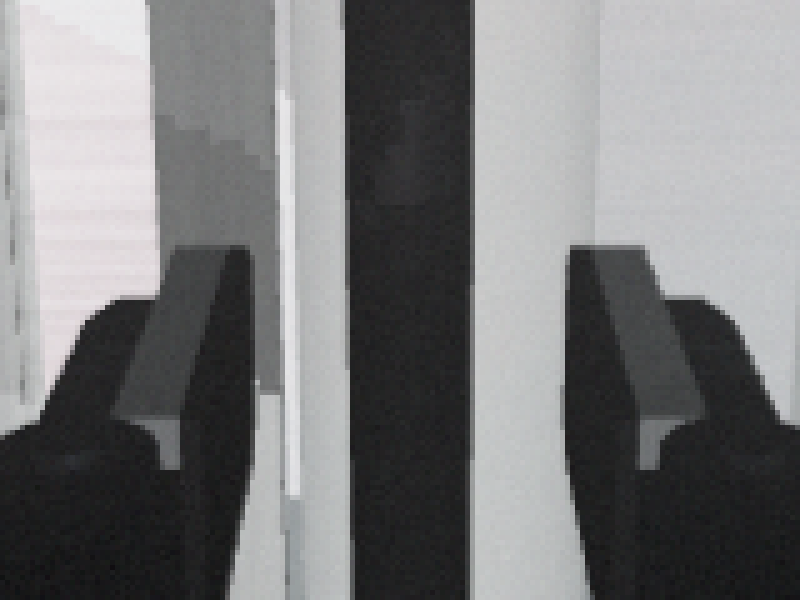

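View pics/s3d.png

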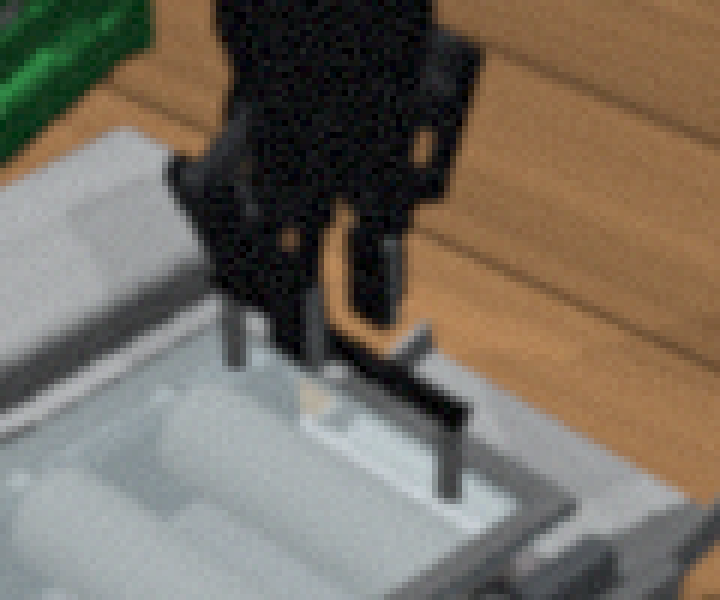

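Request:
{"op": "jog_arm", "data": {
  "steps": [-0.3,0.012,0,0,0,-0.3,0.012,0,0,0,-1,0.012,0,0,0,-1,0.012,0,0,0,-1,0.012,0,0,0]
}}

```text
t: 5.32
position: [0.372, -0.2159, 0.12]
tcp_rot: [0.106, 1.57, 0.011]
contact_force: [-4.9, 0.3, 1.0]
gripper_width: 0.128
```

```bash
python3 - <<'E'
from h import *
plan()
s=snap('wrist','w4');cv2.imwrite('pics/w4d.png',cv2.resize(s['pixels'][190:310,200:360,::-1],None,fx=5,fy=5,interpolation=3))
s=snap('scene','s4');cv2.imwrite('pics/s4d.png',cv2.resize(s['pixels'][50:150,190:310,::-1],None,fx=6,fy=6,interpolation=3))
E
```

```text
t5.33 pos [ 0.372  -0.2159  0.12  ] jaw -5.4 xdir [ 0.001  0.    -1.   ] q6 -0.49 F [-4.9  0.3  1. ] w 0.128
```

View pics/s4d.png

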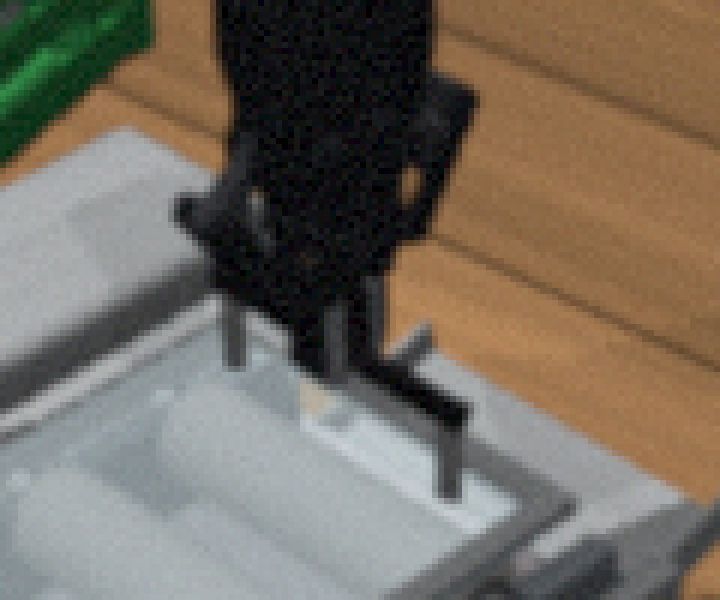

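Request:
{"op": "jog_arm", "data": {
  "steps": [-1,-0.021,0,0.005,0,-1,-0.042,0,0.013,0,-1,-0.062,0,0.022,0,-1,-0.08,0,0.034,0,-1,-0.098,0,0.047,0,-1,-0.114,0,0.062,0,-1,-0.128,0,0.079,0,-1,-0.141,0,0.096,0,-1,-0.152,0,0.115,0,-1,-0.161,0,0.135,0,-1,-0.161,0,0.135,0]
}}

```text
t: 6.8
position: [0.5076, -0.2284, 0.2843]
tcp_rot: [-0.171, 1.568, -0.265]
contact_force: [-7.1, 2.7, 10.2]
gripper_width: 0.122
```

```bash
python3 - <<'E'
from h import *; from cfg import *
plan()
p,R,o=pose(); print(handle(1.0)-[0,0,.043])
for g in (1.1,1.2,1.3,1.4,1.5,1.55,1.6,1.65): print(g,(R.T@(handle(g)-[0,0,.043]-p)).round(3))
E
```

```text
t6.80 pos [ 0.5076 -0.2284  0.2843] jaw -5.3 xdir [ 0.003 -0.001 -1.   ] q6 -0.38 F [-7.1  2.7 10.2] w 0.122
[ 0.50635577 -0.22798036  0.28118887]
1.1 [-0.004  0.     0.02 ]
1.2 [-0.009  0.     0.041]
1.3 [-0.011  0.     0.063]
1.4 [-0.012  0.     0.085]
1.5 [-0.01   0.     0.106]
1.55 [-0.008  0.     0.117]
1.6 [-0.006  0.     0.128]
1.65 [-0.003  0.     0.139]
```

Request:
{"op": "jog_arm", "data": {
  "steps": [-1,-0.008,0,0.02,0,-1,-0.013,0,0.041,0,-1,-0.015,0,0.063,0,-1,-0.015,0,0.085,0,-1,-0.013,0,0.106,0,-1,-0.011,0,0.117,0,-1,-0.009,0,0.128,0,-1,-0.009,0,0.128,0]
}}

```text
t: 7.8
position: [0.636, -0.2401, 0.2944]
tcp_rot: [-0.051, 1.566, -0.144]
contact_force: [1.0, 3.1, 3.6]
gripper_width: 0.122
```

```bash
python3 - <<'E'
from h import *; from cfg import *
plan(); print(handle(1.6)-[0,0,.043])
s=snap('scene','s5')
E
```

```text
t7.80 pos [ 0.636  -0.2401  0.2944] jaw -5.3 xdir [ 0.004 -0.001 -1.   ] q6 -0.31 F [1.  3.1 3.6] w 0.122
[ 0.6350532  -0.24013138  0.29069361]
```

View pics/s5.png

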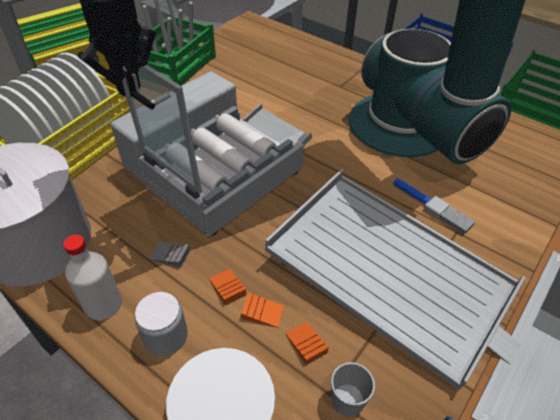

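Request:
{"op": "jog_arm", "data": {
  "steps": [-1,0.002,0,0.012,0,-0.3,0.002,0,0.012,0,-0.3,0.002,0,0.012,0,-0.3,0,0,0.012,0,-0.3,-0.04,0,0.012,0,-0.3,-0.08,0,0.012,0]
}}

```text
t: 8.6
position: [0.6469, -0.2411, 0.376]
tcp_rot: [-0.071, 1.566, -0.164]
contact_force: [-0.0, 0.2, 0.3]
gripper_width: 0.35
```

```bash
python3 - <<'E'
from h import *; from cfg import *
plan()
s=snap('scene','s6');t=snap('top','t6');cv2.imwrite('pics/s6c.png',cv2.resize(s['pixels'][0:230,60:320,::-1],None,fx=2.6,fy=2.6))
# wedges: orange mask corners
a=t['pixels'].astype(int); m=((a[...,0]>130)&(a[...,1]<130)&(a[...,2]<80)&(a[...,0]-a[...,1]>70)).astype(np.uint8)
cs,_=cv2.findContours(m,0,2)
for c in cs:
    if cv2.contourArea(c)>200:
        r=cv2.minAreaRect(c); print(r, cv2.boxPoints(r).round(1).tolist())
E
```

```text
t8.60 pos [ 0.6469 -0.2411  0.376 ] jaw -5.3 xdir [ 0.005 -0.001 -1.   ] q6 -0.30 F [-0.   0.2  0.3] w 0.350
((279.2000427246094, 157.10000610351562), (37.11872863769531, 23.25510597229004), 26.56505012512207) [[257.3999938964844, 159.1999969482422], [267.79998779296875, 138.39999389648438], [301.0, 155.0], [290.6000061035156, 175.8000030517578]]
((233.50003051757812, 154.50003051757812), (22.807889938354492, 38.013153076171875), 63.43495178222656) [[211.39999389648438, 152.8000030517578], [245.39999389648438, 135.8000030517578], [255.60000610351562, 156.1999969482422], [221.60000610351562, 173.1999969482422]]
((182.80001831054688, 152.40000915527344), (38.460365295410156, 23.255107879638672), 26.56505012512207) [[160.39999389648438, 154.1999969482422], [170.8000030517578, 133.39999389648438], [205.1999969482422, 150.60000610351562], [194.8000030517578, 171.39999389648438]]
((378.0, 26.0), (16.0, 18.0), 90.0) [[369.0, 18.0], [387.0, 18.0], [387.0, 34.0], [369.0, 34.0]]
((193.09585571289062, 15.603835105895996), (127.01844024658203, 36.21104431152344), 2.2906100749969482) [[128.89999389648438, 31.200000762939453], [130.39999389648438, -5.0], [257.29998779296875, 0.10000000149011612], [255.8000030517578, 36.20000076293945]]
```

View pics/s6c.png

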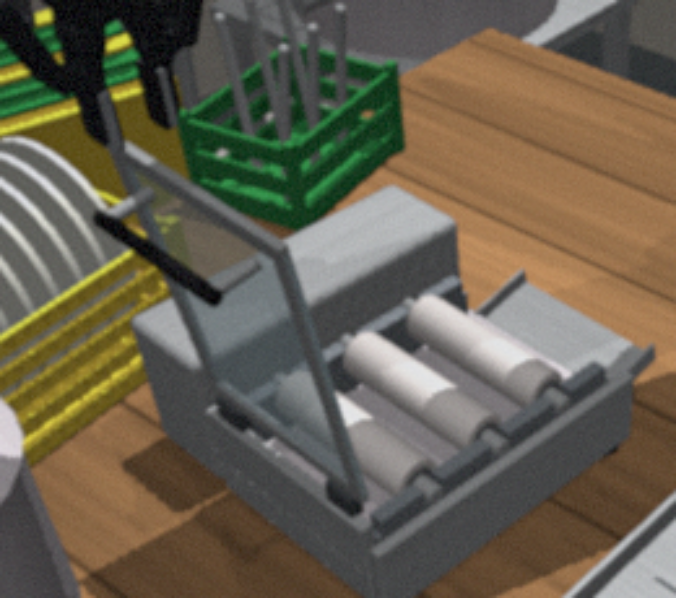

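View pics/t6.png

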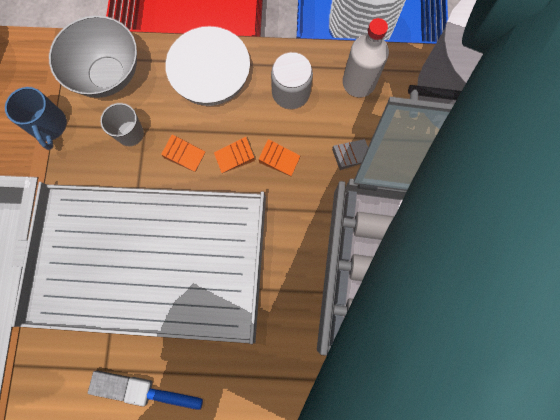

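```bash
python3 - <<'E'
from h import *; from cfg import *
s=load('s6');p=pose()[0]
for q in ( p-sx*.022+sy*.011, p+sx*.022+sy*.011):
    for d in (0,.01,.02,.03,.04): print(d,proj(s,q+[0,0,d]).round(1))
cv2.imwrite('pics/s6d.png',cv2.resize(s['pixels'][0:80,60:180,::-1],None,fx=6,fy=6,interpolation=3))
t=load('t6')
c5=lambda x,y:(150+x/3.4,125+y/3.4)
W={}
for n,tk,th in [('L',[(79,34),(42,100)],[(187,93),(153,158)]),('M',[(328,42),(356,108)],[(219,94),(246,164)]),('R',[(407,49),(371,117)],[(510,105),(483,173)])]:
    a=[ray(t,*c5(*c),.022) for c in tk];b=[ray(t,*c5(*c),.002) for c in th]
    am,bm=(a[0]+a[1])/2,(b[0]+b[1])/2; d=bm-am; print(n,'c',((am+bm)/2).round(4),'len',np.linalg.norm(d[:2]).round(3),'xdir',np.degrees(np.arctan2(d[1],d[0])).round(1),'w',np.linalg.norm(a[0]-a[1]).round(3),np.linalg.norm(b[0]-b[1]).round(3))
    e=(b[0]-b[1])+(0*a[0]); print('  normal ang',np.degrees(np.arctan2(e[1],e[0])).round(1))
E
```

```text
0 [131.9  65.1]
0.01 [130.5  59.6]
0.02 [129.2  53.9]
0.03 [127.8  48.1]
0.04 [126.4  42.1]
0 [108.4  75.9]
0.01 [106.8  70.2]
0.02 [105.1  64.5]
0.03 [103.5  58.6]
0.04 [101.8  52.6]
L c [0.6743 0.1766 0.012 ] len 0.067 xdir -112.6 w 0.045 0.044
  normal ang -22.1
M c [0.6753 0.0771 0.012 ] len 0.07 xdir 114.3 w 0.044 0.046
  normal ang 24.3
R c [ 0.6739 -0.014   0.012 ] len 0.068 xdir -111.0 w 0.046 0.045
  normal ang -18.6
```

View pics/s6d.png

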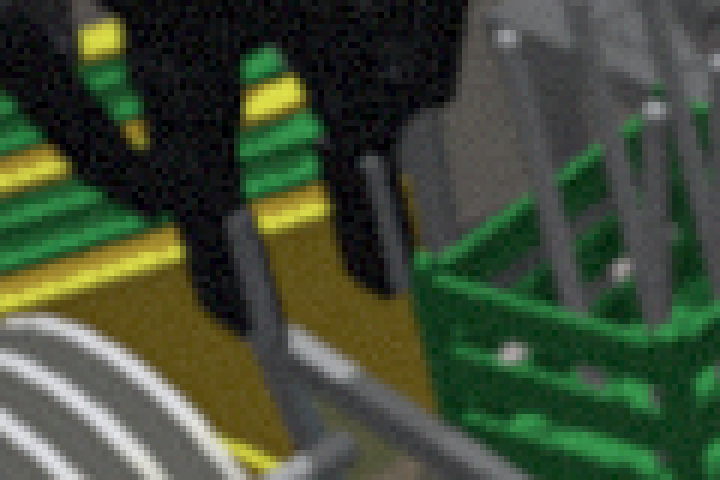

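```bash
python3 - <<'E'
from h import *; from cfg import *
plan(([.6743,.1766,.3],-22.3),([.6743,.1766,.06],-22.3))
E
```

```text
t8.70 pos [ 0.6475 -0.2413  0.3804] jaw -5.3 xdir [ 0.011 -0.003 -1.   ] q6 -0.30 F [-0.6 -0.2  1.2] w 0.349
[0.6743, 0.1766, 0.3] shift [ 0.0792  0.4188 -0.013 ] turn 17.0 (+-180 also) rows>= 6.8
[0.6743, 0.1766, 0.06] shift [ 0.3192  0.4194 -0.0157] turn 17.0 (+-180 also) rows>= 8.4
```

Request:
{"op": "jog_arm", "data": {
  "steps": [0.6,0,0.06,0,0,0.6,0.03,0.12,-0.005,5,0.6,0.06,0.18,-0.01,10,0.6,0.09,0.24,-0.013,17,0.6,0.12,0.3,-0.013,17,0.6,0.15,0.355,-0.014,17,0.6,0.18,0.41,-0.015,17,0.6,0.24,0.419,-0.015,17,0.6,0.3,0.419,-0.015,17,0.6,0.319,0.419,-0.0157,17,0.6,0.319,0.419,-0.0157,17]
}}

```text
t: 10.07
position: [0.673, 0.176, 0.058]
tcp_rot: [-0.135, 1.562, -0.524]
contact_force: [-0.0, -0.5, 0.4]
gripper_width: 0.802
```

```bash
python3 - <<'E'
from h import *; from cfg import *
plan(([.6743,.1766,-.01],-22.3),([.6743,.1766,-.024],-22.3))
s=snap('wrist','w7'); print(proj(s,[.6743,.1766,.006]))
snap('scene','s7')
E
```

```text
t10.07 pos [0.673 0.176 0.058] jaw -22.3 xdir [ 0.007 -0.004 -1.   ] q6 0.61 F [-0.  -0.5  0.4] w 0.802
[0.6743, 0.1766, -0.01] shift [0.068  0.0012 0.0004] turn -0.0 (+-180 also) rows>= 1.1
[0.6743, 0.1766, -0.024] shift [0.082  0.0012 0.0003] turn -0.0 (+-180 also) rows>= 1.3
[282.14018844 206.85586079]
```

View pics/w7.png

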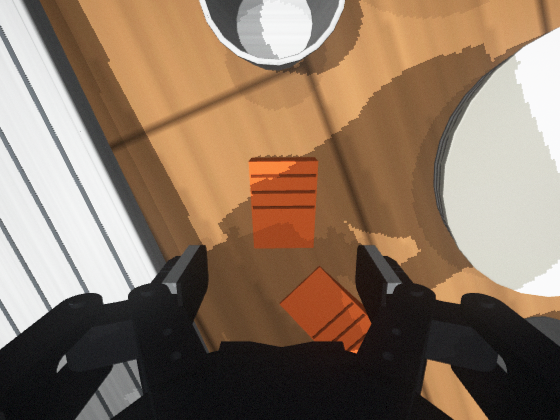

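View pics/s7.png

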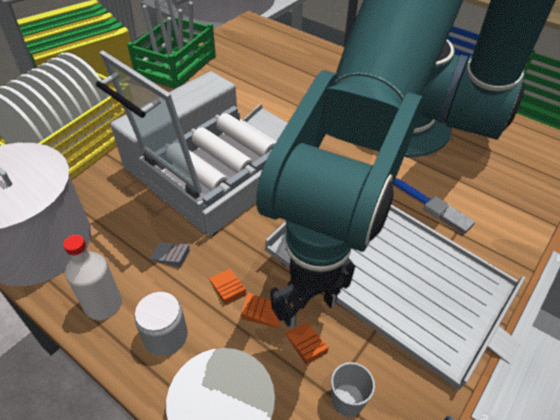

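Request:
{"op": "jog_arm", "data": {
  "steps": [0.5,0.04,0.001,0,0,0.5,0.06,0.001,0,0,0.5,0.068,0.001,0,0,0.5,0.072,0.001,0,0,0.5,0.072,0.001,0,0]
}}

```text
t: 10.8
position: [0.6765, 0.177, -0.0093]
tcp_rot: [0.174, 1.557, -0.216]
contact_force: [-0.9, 0.2, 1.0]
gripper_width: 0.753
```

```bash
python3 - <<'E'
from h import *; from cfg import *
plan()
s=snap('wrist','w8')
s=snap('scene','s8');cv2.imwrite('pics/s8c.png',cv2.resize(s['pixels'][230:400,200:400,::-1],None,fx=4,fy=3.5))
E
```

```text
t10.80 pos [ 0.6765  0.177  -0.0093] jaw -22.3 xdir [ 0.013 -0.003 -1.   ] q6 0.61 F [-0.9  0.2  1. ] w 0.753
```

View pics/s8c.png

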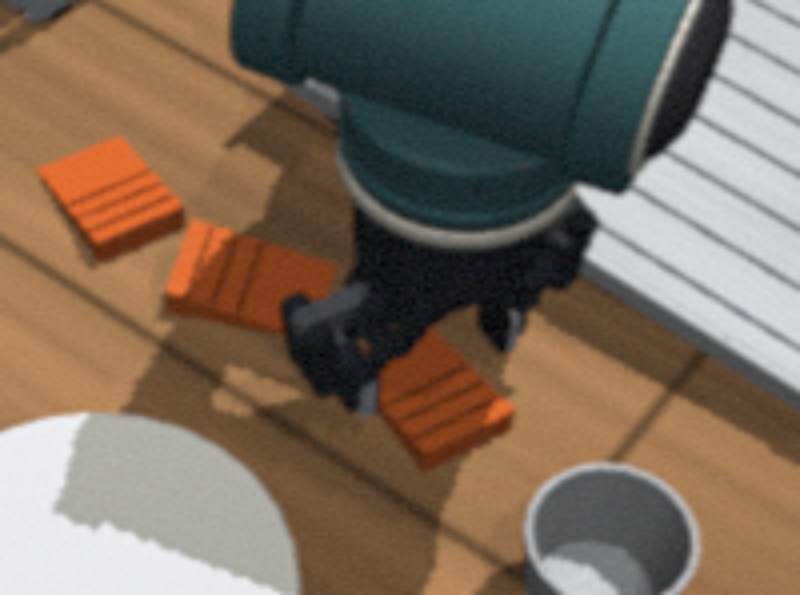

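View pics/w8.png

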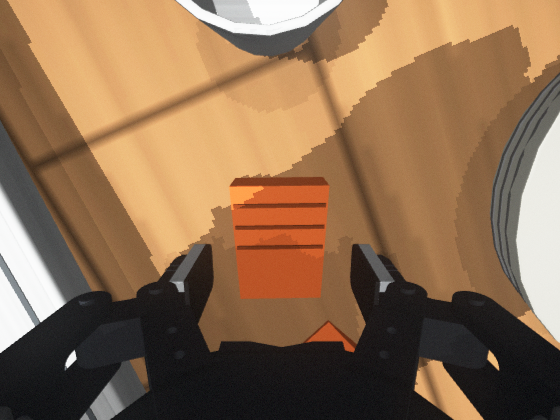

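Request:
{"op": "jog_arm", "data": {
  "steps": [0.5,0.004,-0.001,0.002,0,0.5,0.008,-0.001,0.002,0,0.5,0.012,-0.001,0.002,0,0.5,0.012,-0.001,0.002,0]
}}

```text
t: 11.4
position: [0.6779, 0.1752, -0.0217]
tcp_rot: [0.158, 1.557, -0.232]
contact_force: [-0.3, 1.3, 0.6]
gripper_width: 0.753
```

```bash
python3 - <<'E'
from h import *; from cfg import *
plan()
s=snap('scene','s9');cv2.imwrite('pics/s9c.png',cv2.resize(s['pixels'][280:380,250:350,::-1],None,fx=6,fy=6))
E
```

```text
t11.40 pos [ 0.6779  0.1752 -0.0217] jaw -22.3 xdir [ 0.013 -0.003 -1.   ] q6 0.61 F [-0.3  1.3  0.6] w 0.753
```

View pics/s9c.png

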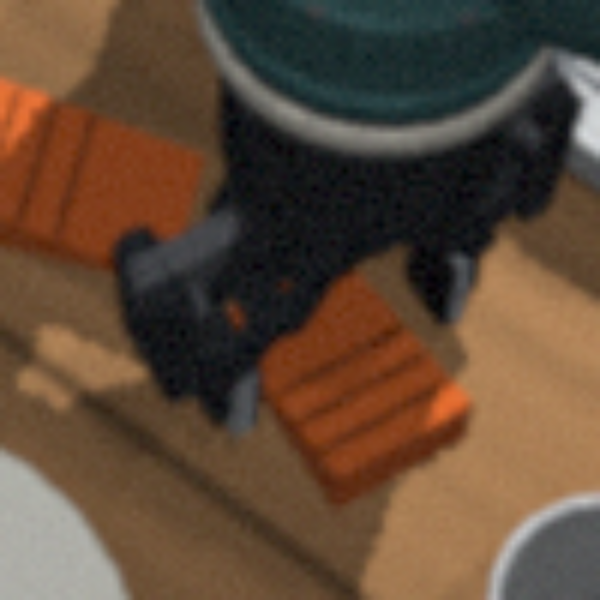

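Request:
{"op": "jog_arm", "data": {
  "steps": [0.5,0.004,0,0,0,0.5,0.006,0,0,0,0.2,0.006,0,0,0,-0.2,0.006,0,0,0,-0.2,0.006,0,0,0,-0.2,0.006,0,0,0],
  "grip_force": 40
}}

```text
t: 12.2
position: [0.6783, 0.1753, -0.0271]
tcp_rot: [0.186, 1.557, -0.204]
contact_force: [0.4, 1.1, 3.3]
gripper_width: 0.517
```

```bash
python3 - <<'E'
from h import *; from cfg import *
plan()
s=snap('scene','s10');cv2.imwrite('pics/s10c.png',cv2.resize(s['pixels'][280:380,250:350,::-1],None,fx=6,fy=6))
E
```

```text
t12.20 pos [ 0.6783  0.1753 -0.0271] jaw -22.3 xdir [ 0.014 -0.003 -1.   ] q6 0.61 F [0.4 1.1 3.3] w 0.517
```

View pics/s10c.png

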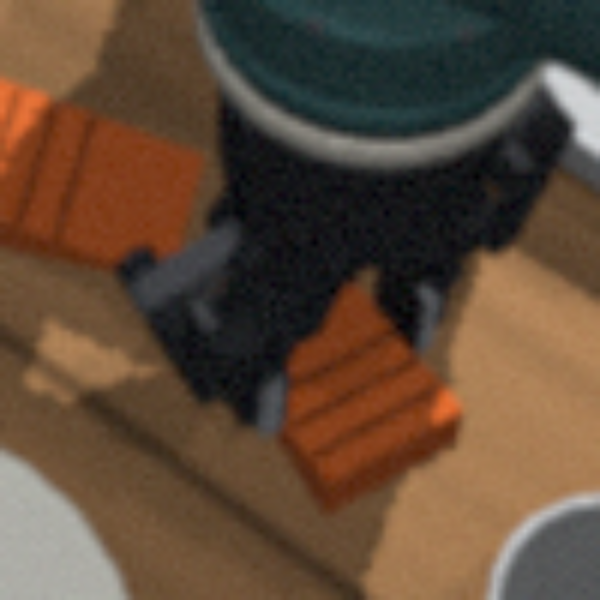

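```bash
python3 - <<'E'
from h import *; from cfg import *
T=tray(.014,.155); print(T)
plan(([T[0],T[1],.09],-.9),([T[0],T[1],T[2]-.027+.0035],-.9))
E
```

```text
[0.4744786 0.3782605 0.02515  ]
t12.25 pos [ 0.6783  0.1753 -0.0271] jaw -22.3 xdir [ 0.014 -0.003 -1.   ] q6 0.61 F [ 0.5 -0.2  3.5] w 0.514
[np.float64(0.47447860000000003), np.float64(0.3782605), 0.09] shift [-0.1205  0.1106 -0.2641] turn -21.4 (+-180 also) rows>= 5.0
[np.float64(0.47447860000000003), np.float64(0.3782605), np.float64(0.0016499999999999991)] shift [-0.0322  0.1103 -0.2653] turn -21.4 (+-180 also) rows>= 4.6
```

Request:
{"op": "jog_arm", "data": {
  "steps": [-0.2,-0.06,0,0,0,-0.2,-0.12,0,-0.02,0,-0.2,-0.12,0.01,-0.07,-5,-0.2,-0.12,0.04,-0.12,-10,-0.2,-0.12,0.07,-0.17,-16,-0.2,-0.12,0.095,-0.22,-21.4,-0.2,-0.12,0.11,-0.264,-21.4,-0.2,-0.09,0.1105,-0.2645,-21.4,-0.2,-0.06,0.1105,-0.2645,-21.4,-0.2,-0.06,0.1105,-0.2645,-21.4]
}}

```text
t: 13.5
position: [0.4736, 0.3774, 0.0272]
tcp_rot: [-0.461, 1.559, -0.477]
contact_force: [-0.3, -0.2, 0.1]
gripper_width: 0.517
```

```bash
python3 - <<'E'
from h import *; from cfg import *
T=tray(.014,.155); 
plan(([T[0],T[1],T[2]-.027+.0035],-.9))
s=snap('scene','s11')
E
```

```text
t13.50 pos [0.4736 0.3774 0.0272] jaw -0.9 xdir [ 0.01  -0.005 -1.   ] q6 0.66 F [-0.3 -0.2  0.1] w 0.517
[np.float64(0.47447860000000003), np.float64(0.3782605), np.float64(0.0016499999999999991)] shift [0.0255 0.001  0.0006] turn -0.0 (+-180 also) rows>= 0.4
```

View pics/s11.png

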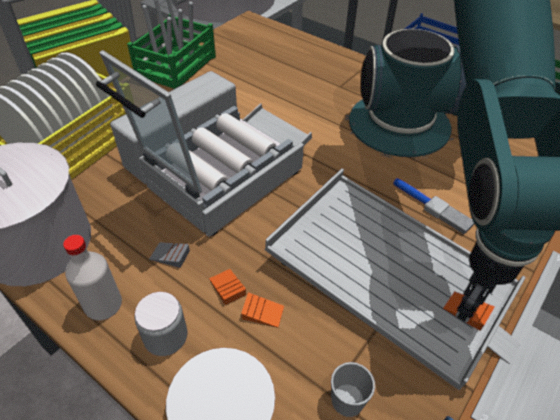

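Wedge held, thin end uphill. Lower and release.

Request:
{"op": "jog_arm", "data": {
  "steps": [-0.2,0.012,0.001,0,0,-0.2,0.024,0.001,0,0,-0.2,0.0255,0.001,0,0,0.15,0.0255,0.001,0,0,0.4,0.0255,0.001,0,0,0.4,-0.03,0.001,0,0,0.4,-0.08,0.001,0,0,0.4,-0.08,0.001,0,0]
}}

```text
t: 14.55
position: [0.4751, 0.3804, 0.1143]
tcp_rot: [0.044, 1.552, 0.028]
contact_force: [0.1, -0.2, -0.6]
gripper_width: 0.697
```

```bash
python3 - <<'E'
from h import *; from cfg import *
s=snap('wrist','w12')
c=tray(.014,.155,.012)
print(proj(s,c),proj(s,c-.035*dy),proj(s,c+.035*dy))
plan(([.6753,.0771,.03],24.3),([.6753,.0771,-.027],24.3))
E
```

```text
[279.09188011 202.4480909 ] [279.23099004 242.85366984] [278.94276447 159.13627301]
t14.60 pos [0.4743 0.3798 0.1115] jaw -0.9 xdir [ 0.016 -0.002 -1.   ] q6 0.66 F [-0.1 -0.2 -1.1] w 0.698
[0.6753, 0.0771, 0.03] shift [ 0.0851 -0.2992  0.2046] turn -25.2 (+-180 also) rows>= 6.0
[0.6753, 0.0771, -0.027] shift [ 0.1421 -0.2991  0.2037] turn -25.2 (+-180 also) rows>= 6.2
```

View pics/w12.png

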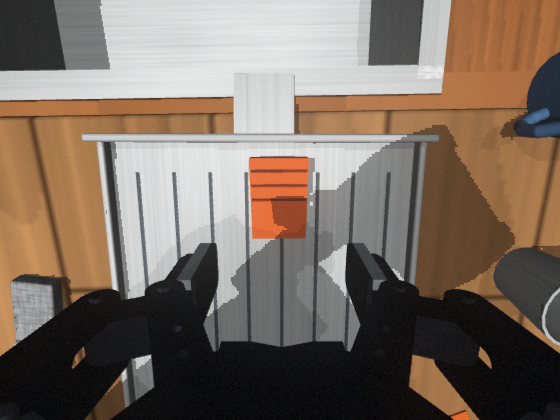

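Request:
{"op": "jog_arm", "data": {
  "steps": [0.6,0,-0.05,0.02,0,0.6,0,-0.1,0.055,-5,0.6,0,-0.15,0.09,-10,0.6,0,-0.2,0.125,-15,0.6,0,-0.25,0.165,-20,0.6,0.03,-0.299,0.204,-25.2,0.6,0.08,-0.299,0.204,-25.2,0.6,0.08,-0.299,0.204,-25.2,0.6,0.08,-0.299,0.204,-25.2]
}}

```text
t: 15.72
position: [0.6747, 0.078, 0.0364]
tcp_rot: [-0.511, 1.555, -0.087]
contact_force: [-0.1, 0.3, 1.0]
gripper_width: 0.798
```

```bash
python3 - <<'E'
from h import *; from cfg import *
s=snap('wrist','w13')
plan(([.6753,.0771,-.027],24.3)); print(proj(s,[.6753,.0771,.012]))
E
```

```text
t15.78 pos [0.6751 0.0782 0.0373] jaw 24.3 xdir [ 0.018 -0.001 -1.   ] q6 -0.34 F [-0.2 -0.1  0.2] w 0.800
[0.6753, 0.0771, -0.027] shift [ 0.0643 -0.0005 -0.0013] turn 0.0 (+-180 also) rows>= 1.0
[281.59621439 221.57731951]
```

View pics/w13.png

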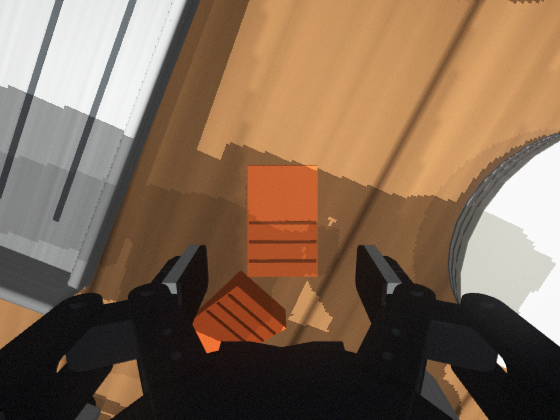

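Request:
{"op": "jog_arm", "data": {
  "steps": [0.5,0.035,0,-0.001,0,0.5,0.055,0,-0.001,0,0.4,0.064,0,-0.001,0,0.4,0.064,0,-0.001,0,-0.2,0.064,0,-0.001,0,-0.2,0.064,0,-0.001,0,-0.2,0.064,0,-0.001,0,-0.2,0.064,0,-0.001,0]
}}

```text
t: 16.77
position: [0.676, 0.0778, -0.0252]
tcp_rot: [-0.48, 1.551, -0.056]
contact_force: [-1.2, -0.2, 6.4]
gripper_width: 0.515
```

```bash
python3 - <<'E'
from h import *; from cfg import *
T=tray(.014,.025); print(T)
plan(([T[0],T[1],.09],-.9),([T[0],T[1],T[2]-.027+.0035],-.9)); print(observe()['q'])
E
```

```text
[0.4723986 0.2482735 0.03425  ]
t16.77 pos [ 0.676   0.0778 -0.0252] jaw 24.3 xdir [ 0.019 -0.001 -1.   ] q6 -0.34 F [-1.2 -0.2  6.4] w 0.515
[np.float64(0.47239860000000006), np.float64(0.2482735), 0.09] shift [-0.1193  0.2381 -0.1134] turn 25.2 (+-180 also) rows>= 4.6
[np.float64(0.47239860000000006), np.float64(0.2482735), np.float64(0.010749999999999996)] shift [-0.04    0.2388 -0.1148] turn 25.2 (+-180 also) rows>= 4.3
[ 0.07838979  0.25674221  1.65610602 -0.00279251  1.20940442 -0.34482515]
```

Request:
{"op": "jog_arm", "data": {
  "steps": [-0.2,-0.06,0,0,0,-0.2,-0.12,0,0,-5,-0.2,-0.12,0.03,-0.015,-15,-0.2,-0.12,0.06,-0.03,-25,-0.2,-0.12,0.09,-0.045,-35,-0.2,-0.12,0.12,-0.06,-45,-0.2,-0.12,0.15,-0.075,-55,-0.2,-0.12,0.18,-0.09,-65,-0.2,-0.12,0.21,-0.1,-75,-0.2,-0.12,0.238,-0.1135,-85,-0.2,-0.12,0.238,-0.1135,-95,-0.2,-0.12,0.238,-0.1135,-105]
}}

```text
t: 18.27
position: [0.4722, 0.2485, 0.0915]
tcp_rot: [-2.292, 1.55, -0.029]
contact_force: [0.5, 0.6, -0.3]
gripper_width: 0.511
```

```bash
python3 - <<'E'
from h import *; from cfg import *
T=tray(.014,.025); print(T)
plan(([T[0],T[1],.05],-.9),([T[0],T[1],T[2]-.026+.0035],-.9)); print(observe()['q'])
E
```

```text
[0.4723986 0.2482735 0.03425  ]
t18.27 pos [0.4722 0.2485 0.0915] jaw 129.7 xdir [ 0.021 -0.001 -1.   ] q6 -1.82 F [ 0.5  0.6 -0.3] w 0.511
[np.float64(0.47239860000000006), np.float64(0.2482735), 0.05] shift [0.0415 0.0007 0.0002] turn -49.4 (+-180 also) rows>= 4.6
[np.float64(0.47239860000000006), np.float64(0.2482735), np.float64(0.011749999999999997)] shift [0.0797 0.0013 0.0008] turn -49.4 (+-180 also) rows>= 4.6
[ 0.44232252 -0.15879845  1.88660586 -0.00948048  1.39545859 -1.81935574]
```

Request:
{"op": "jog_arm", "data": {
  "steps": [-0.2,0.02,0,0,-10,-0.2,0.03,0,0,-20,-0.2,0.04,0,0,-30,-0.2,0.04,0,0,-40,-0.2,0.05,0.001,0,-49.4,-0.2,0.065,0.001,0.001,-49.4,-0.2,0.079,0.001,0.001,-49.4,-0.2,0.0797,0.001,0.001,-49.4,0.15,0.0797,0.001,0.001,-49.4,0.4,0.0797,0.001,0.001,-49.4,0.4,0.02,0.001,0.001,-49.4,0.4,-0.03,0.001,0.001,-49.4]
}}

```text
t: 19.77
position: [0.4701, 0.2487, 0.1236]
tcp_rot: [-3.139, 1.55, -0.014]
contact_force: [0.2, 0.0, 0.5]
gripper_width: 0.702
```

```bash
python3 - <<'E'
from h import *; from cfg import *
s=snap('wrist','w14')
c=tray(.014,.025,.012)
print(proj(s,c),proj(s,c-.035*dy),proj(s,c+.035*dy))
plan(([.6739,-.014,.11],-20),([.6739,-.014,.03],-20),([.6739,-.014,-.026],-20))
E
```

```text
[280.54428325 199.87488606] [280.43923916 156.44234137] [280.64223921 240.37670199]
t19.82 pos [0.4722 0.2497 0.1309] jaw 179.0 xdir [ 0.028  0.003 -1.   ] q6 -2.68 F [1.  0.1 8.4] w 0.701
[0.6739, -0.014, 0.11] shift [ 0.0258  0.2604 -0.2054] turn 19.0 (+-180 also) rows>= 5.3
[0.6739, -0.014, 0.03] shift [ 0.1058  0.2607 -0.2032] turn 19.0 (+-180 also) rows>= 5.6
[0.6739, -0.014, -0.026] shift [ 0.1617  0.2609 -0.2016] turn 19.0 (+-180 also) rows>= 5.9
```

View pics/w14.png

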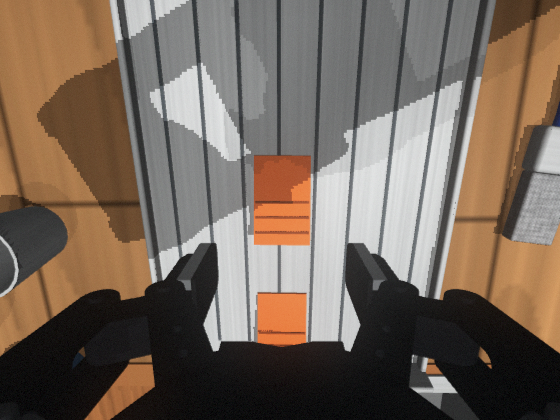

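Request:
{"op": "jog_arm", "data": {
  "steps": [0.6,0,0.05,-0.03,5,0.6,0,0.1,-0.07,10,0.6,0.02,0.15,-0.11,15,0.6,0.026,0.2,-0.15,19,0.6,0.04,0.235,-0.18,19,0.6,0.07,0.261,-0.204,19,0.6,0.1,0.261,-0.203,19,0.6,0.1,0.261,-0.203,19,0.6,0.1,0.261,-0.203,19,0.6,0.1,0.261,-0.203,19]
}}

```text
t: 21.08
position: [0.6742, -0.014, 0.0377]
tcp_rot: [-2.698, 1.54, 0.096]
contact_force: [-0.8, -0.2, 0.0]
gripper_width: 0.802
```

```bash
python3 - <<'E'
from h import *; from cfg import *
s=snap('wrist','w15')
plan(([.6739,-.014,-.026],-20)); print(proj(s,[.6739,-.014,.012]))
E
```

```text
t21.12 pos [ 0.6741 -0.014   0.0375] jaw 160.1 xdir [ 0.03   0.003 -1.   ] q6 -2.86 F [-0.6  0.2 -0.2] w 0.803
[0.6739, -0.014, -0.026] shift [0.0634 0.0009 0.002 ] turn 0.1 (+-180 also) rows>= 1.0
[282.98725365 219.70301936]
```

View pics/w15.png

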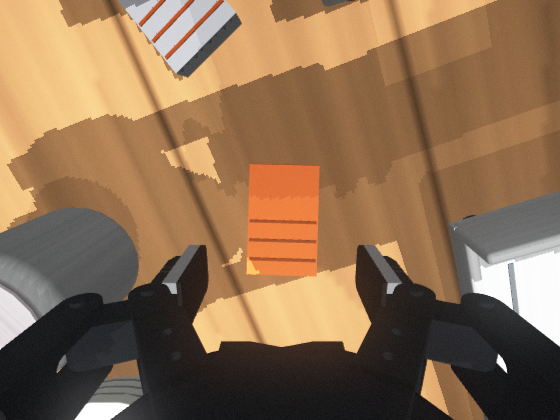

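```bash
python3 - <<'E'
from h import *
t=load('t6'); print(ray(t,291,107,0),ray(t,291,80,.08),ray(t,275,75,.08),ray(t,291,55,.08))
E
```

```text
[ 0.78849295 -0.03079496  0.        ] [ 0.80516843 -0.0280448   0.08      ] [0.81420244 0.00262346 0.08      ] [ 0.85765437 -0.02599711  0.08      ]
```

Request:
{"op": "jog_arm", "data": {
  "steps": [0.4,0.03,0,0.001,1,0.4,0.05,0,0.001,1,0.4,0.062,0,0.002,1,0.4,0.062,0,0.002,1,-0.2,0.062,0,0.002,1,-0.2,0.062,0,0.002,1,-0.2,0.062,0,0.002,1,-0.2,0.062,0,0.002,1]
}}

```text
t: 22.12
position: [0.6746, -0.0131, -0.0232]
tcp_rot: [-2.681, 1.539, 0.095]
contact_force: [-3.8, 2.1, 6.7]
gripper_width: 0.488
```

```bash
python3 - <<'E'
from h import *; from cfg import *
T=tray(.014,-.095); print(T)
plan(([T[0],T[1],.1],-.9),([T[0],T[1],T[2]-.026+.0035],-.9)); print(observe()['q'])
E
```

```text
[0.4704786 0.1282855 0.04265  ]
t22.12 pos [ 0.6746 -0.0131 -0.0232] jaw 159.1 xdir [ 0.032  0.003 -0.999] q6 -2.84 F [-3.8  2.1  6.7] w 0.488
[np.float64(0.4704786), np.float64(0.1282855), 0.1] shift [-0.1292 -0.061   0.2375] turn -20.0 (+-180 also) rows>= 4.4
[np.float64(0.4704786), np.float64(0.1282855), np.float64(0.02015)] shift [-0.0494 -0.0599  0.2398] turn -20.0 (+-180 also) rows>= 4.0
[-0.05960018  0.23547256  1.67839301  0.00526623  1.19629944 -2.83794585]
```

Request:
{"op": "jog_arm", "data": {
  "steps": [-0.2,-0.06,0,0,0,-0.2,-0.12,0,0,0,-0.2,-0.13,-0.01,0.05,-5,-0.2,-0.13,-0.02,0.1,-10,-0.2,-0.13,-0.035,0.15,-15,-0.2,-0.13,-0.05,0.2,-20,-0.2,-0.13,-0.061,0.2375,-20,-0.2,-0.1,-0.061,0.239,-20,-0.2,-0.075,-0.06,0.239,-20,-0.2,-0.075,-0.06,0.239,-20,-0.2,-0.075,-0.06,0.239,-20]
}}

```text
t: 23.5
position: [0.4711, 0.1281, 0.0472]
tcp_rot: [-3.025, 1.538, 0.101]
contact_force: [0.2, 0.2, -0.3]
gripper_width: 0.48
```

```bash
python3 - <<'E'
from h import *; from cfg import *
T=tray(.014,-.095)
plan(([T[0],T[1],.0227],-.9))
s=snap('scene','s16')
s=snap('wrist','w16')
E
```

```text
t23.50 pos [0.4711 0.1281 0.0472] jaw 179.1 xdir [ 0.033  0.003 -0.999] q6 -2.91 F [ 0.2  0.2 -0.3] w 0.480
[np.float64(0.4704786), np.float64(0.1282855), 0.0227] shift [ 0.0244 -0.0001  0.0014] turn -0.0 (+-180 also) rows>= 0.4
```

View pics/s16.png

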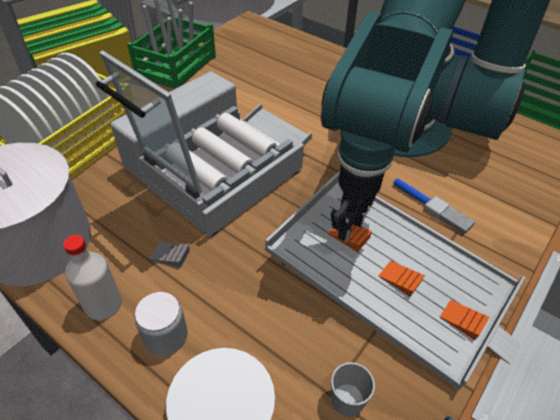

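View pics/w16.png

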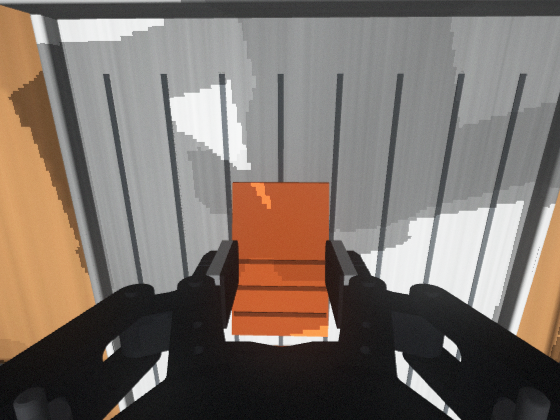

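Request:
{"op": "jog_arm", "data": {
  "steps": [-0.2,0.012,0,0.001,0,-0.2,0.0244,0,0.0014,0,-0.2,0.0244,0,0.0014,0,0.15,0.0244,0,0.0014,0,0.4,0.0244,0,0.0014,0,0.4,-0.03,0,0.0014,0,0.4,-0.09,0,0.001,0,0.4,-0.13,0,0.0,8,0.4,-0.15,0,0,18,0.4,-0.17,0,0,28,0.4,-0.17,0,0,38,0.4,-0.17,0,0,38]
}}

```text
t: 25.1
position: [0.4656, 0.1275, 0.2175]
tcp_rot: [-2.36, 1.537, 0.103]
contact_force: [0.9, 0.4, -1.0]
gripper_width: 0.701
```

```bash
python3 - <<'E'
from h import *; from cfg import *
s=snap('top','t17'); 
plan(([sc[0],sc[1],.2],-5.4))
cv2.imwrite('pics/t17c.png',cv2.resize(s['pixels'][165:395,0:545,::-1],None,fx=1.46,fy=1.46,interpolation=3))
E
```

```text
t25.15 pos [0.4655 0.1275 0.2172] jaw 141.3 xdir [ 0.034  0.003 -0.999] q6 -2.25 F [-0.4  0.2  0.5] w 0.700
[np.float64(0.452), np.float64(-0.2245), 0.2] shift [ 0.0155  0.2836 -0.2092] turn -33.3 (+-180 also) rows>= 5.6
```

View pics/t17c.png

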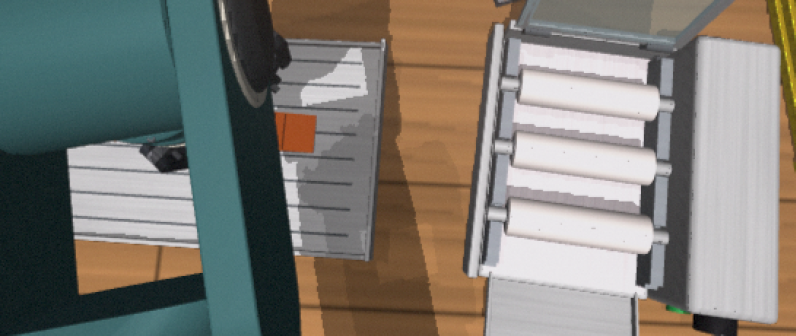

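```bash
python3 - <<'E'
from h import *; from cfg import *
s=load('t17'); hsv=cv2.cvtColor(s['pixels'],cv2.COLOR_RGB2HSV)
f=lambda x,y: ray(s,x/1.46,165+y/1.46,.085)
for n,l,r in [('F',(508,218),(653,235)),('M',(513,154),(655,168)),('B',(520,88),(660,103))]:
    a,b=f(*l),f(*r); d=a-b; print(n,((a+b)/2).round(4),'len',np.linalg.norm(d).round(3),'ang',np.degrees(np.arctan2(d[1],d[0]))-90)
print([ (sc+k*sx).round(4) for k in (-.075,0,.075)])
p,R,o=pose(); F=sc-.075*sx-.032*sy
print(F); plan(([F[0],F[1],.2],-5.4))
E
```

```text
F [ 0.3737 -0.2214  0.085 ] len 0.165 ang -3.9398146521047295
M [ 0.4477 -0.2265  0.085 ] len 0.165 ang -3.0309528439145197
B [ 0.5253 -0.2348  0.085 ] len 0.166 ang -3.6653165732124506
[array([ 0.3773, -0.2174,  0.    ]), array([ 0.452 , -0.2245,  0.    ]), array([ 0.5267, -0.2316,  0.    ])]
[ 0.374322  -0.2493092  0.       ]
t25.15 pos [0.4655 0.1275 0.2172] jaw 141.3 xdir [ 0.034  0.003 -0.999] q6 -2.25 F [-0.4  0.2  0.5] w 0.700
[np.float64(0.374322), np.float64(-0.2493092), 0.2] shift [ 0.0128  0.3515 -0.1641] turn -33.3 (+-180 also) rows>= 6.2
```

```bash
python3 - <<'E'
from h import *; from cfg import *
plan(([.3785,-.187,.19],-5.4))
E
```

```text
t25.15 pos [0.4655 0.1275 0.2172] jaw 141.3 xdir [ 0.034  0.003 -0.999] q6 -2.25 F [-0.4  0.2  0.5] w 0.700
[0.3785, -0.187, 0.19] shift [ 0.0231  0.3005 -0.1282] turn -33.3 (+-180 also) rows>= 5.2
```

Request:
{"op": "jog_arm", "data": {
  "steps": [0.4,0,0.03,-0.01,10,0.4,0,0.06,-0.02,20,0.4,0,0.09,-0.035,30,0.4,0,0.12,-0.05,40,0.4,0,0.15,-0.062,50,0.4,0,0.18,-0.075,60,0.4,0,0.21,-0.088,70,0.4,0,0.24,-0.1,80,0.4,0,0.27,-0.115,90,0.4,0,0.3,-0.128,100,0.4,0.01,0.3005,-0.128,110,0.4,0.02,0.3005,-0.128,120]
}}

```text
t: 26.65
position: [0.378, -0.1874, 0.1927]
tcp_rot: [-0.263, 1.537, 0.106]
contact_force: [-0.2, -0.4, 0.1]
gripper_width: 0.703
```

```bash
python3 - <<'E'
from h import *; from cfg import *
plan(([.3785,-.187,.16],-5.4))
E
```

```text
t26.65 pos [ 0.378  -0.1874  0.1927] jaw 21.2 xdir [ 0.033  0.004 -0.999] q6 -0.90 F [-0.2 -0.4  0.1] w 0.703
[0.3785, -0.187, 0.16] shift [ 0.0327  0.0004 -0.0004] turn 26.6 (+-180 also) rows>= 2.5
```

Request:
{"op": "jog_arm", "data": {
  "steps": [0.4,0.01,0,0,10,0.4,0.02,0,0,20,0.4,0.032,0,0,26.6,0.4,0.032,0,0,26.6,0.4,0.032,0,0,26.6]
}}

```text
t: 27.28
position: [0.3791, -0.1873, 0.1611]
tcp_rot: [0.193, 1.537, 0.102]
contact_force: [-0.3, 0.9, -0.2]
gripper_width: 0.697
```

```bash
python3 - <<'E'
from h import *; from cfg import *
s=snap('wrist','w18'); t=snap('top','t18'); sc_=snap('scene','s18')
c=sc-.075*sx+[0,0,.085]
for k in (-.08,0,.08): print(proj(s,c+k*sy))
plan()
E
```

```text
[279.58883098 320.49970319]
[279.70701804 235.97011473]
[279.84460161 137.56777326]
t27.43 pos [ 0.3792 -0.1873  0.1612] jaw -5.3 xdir [ 0.034  0.003 -0.999] q6 -0.44 F [-0.5 -0.7  0.4] w 0.701
```

View pics/w18.png

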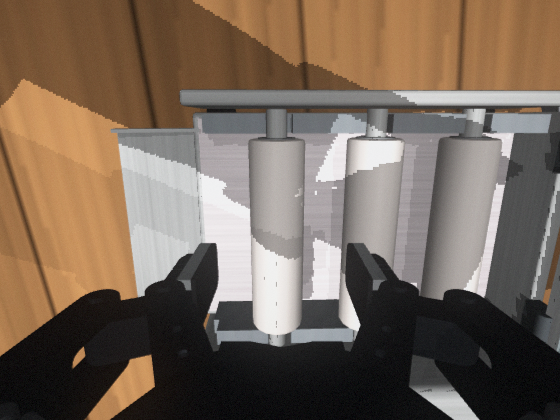

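View pics/t18.png

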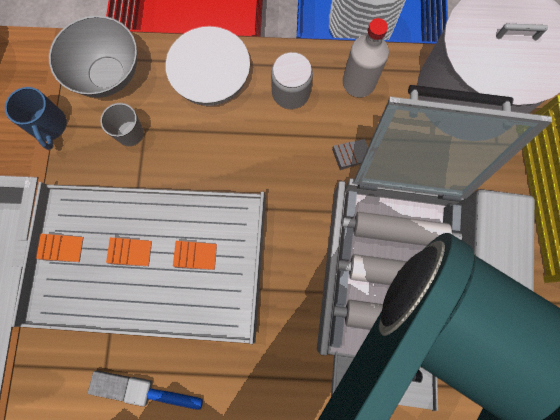

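Request:
{"op": "jog_arm", "data": {
  "steps": [0.4,0.04,0,-0.001,0,0.4,0.08,0,0.0,0,0.4,0.1,0,0.001,0,0.4,0.121,0,0.002,0,0.4,0.121,0,0.002,0],
  "grip_force": 70
}}

```text
t: 28.05
position: [0.3847, -0.1868, 0.0394]
tcp_rot: [0.227, 1.538, 0.135]
contact_force: [0.2, -0.2, 1.2]
gripper_width: 0.703
```

```bash
python3 - <<'E'
from h import *; from cfg import *
plan()
s=snap('scene','s19');cv2.imwrite('pics/s19c.png',cv2.resize(s['pixels'][40:240,110:330,::-1],None,fx=3,fy=3,interpolation=3))
s=snap('wrist','w19')
E
```

```text
t28.05 pos [ 0.3847 -0.1868  0.0394] jaw -5.2 xdir [ 0.032  0.004 -0.999] q6 -0.44 F [ 0.2 -0.2  1.2] w 0.703
```

View pics/s19c.png

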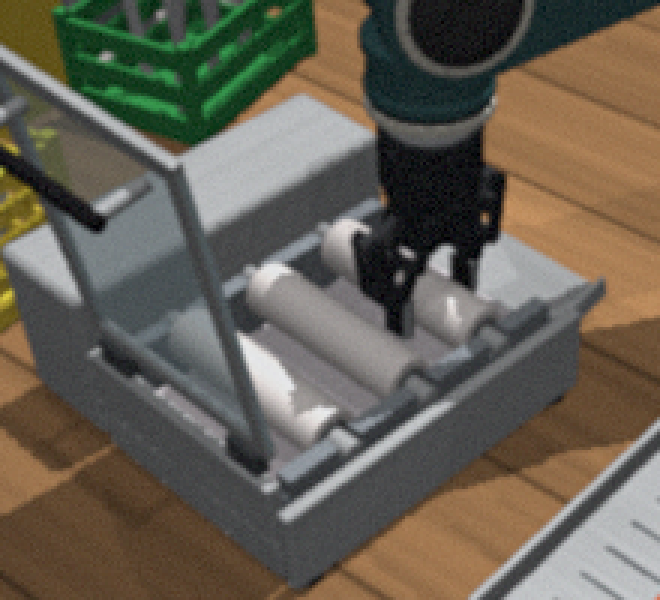

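View pics/w19.png

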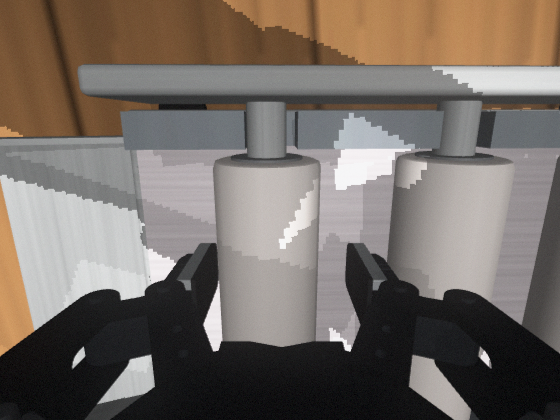

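Request:
{"op": "jog_arm", "data": {
  "steps": [0.4,0,0,-0.007,0,0.4,0,0,-0.007,0,-0.2,0,0,-0.007,0,-0.2,0,0,-0.007,0,-0.2,0,0,-0.007,0,-0.2,0,0,-0.007,0,-0.2,0,0,-0.007,0],
  "grip_force": 70
}}

```text
t: 29.02
position: [0.3791, -0.1869, 0.0418]
tcp_rot: [0.159, 1.535, 0.067]
contact_force: [0.2, 0.8, 6.8]
gripper_width: 0.493
```

```bash
python3 - <<'E'
from h import *; from cfg import *
plan(); print(observe()['ft_torque'])
s=snap('wrist','w20')
E
```

```text
t29.02 pos [ 0.3791 -0.1869  0.0418] jaw -5.3 xdir [ 0.036  0.002 -0.999] q6 -0.45 F [0.2 0.8 6.8] w 0.493
[ 0.17309525  0.1025588  -0.12621489]
```

View pics/w20.png

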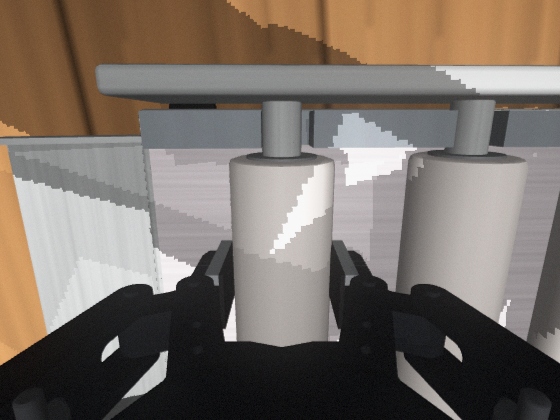

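Request:
{"op": "jog_arm", "data": {
  "steps": [-0.2,-0.02,0,0,0,-0.2,-0.04,0,0,0,-0.2,-0.06,0,0,0,-0.2,-0.08,0,0,0,-0.2,-0.1,0,0,0,-0.2,-0.1,0,0,0]
}}

```text
t: 29.82
position: [0.3761, -0.1875, 0.1435]
tcp_rot: [0.121, 1.533, 0.029]
contact_force: [-0.2, -1.2, -5.9]
gripper_width: 0.487
```

```bash
python3 - <<'E'
from h import *; from cfg import *
plan(([.44,.18,.14],89.1)); print(observe()['ft_torque'])
s=snap('scene','s21');cv2.imwrite('pics/s21c.png',cv2.resize(s['pixels'][40:240,110:330,::-1],None,fx=3,fy=3,interpolation=3))
E
```

```text
t29.82 pos [ 0.3761 -0.1875  0.1435] jaw -5.3 xdir [ 0.038  0.001 -0.999] q6 -0.45 F [-0.2 -1.2 -5.9] w 0.487
[0.44, 0.18, 0.14] shift [0.0063 0.3718 0.0297] turn 85.6 (+-180 also) rows>= 8.0
[0.20384794 0.03572583 0.01402821]
```

View pics/s21c.png

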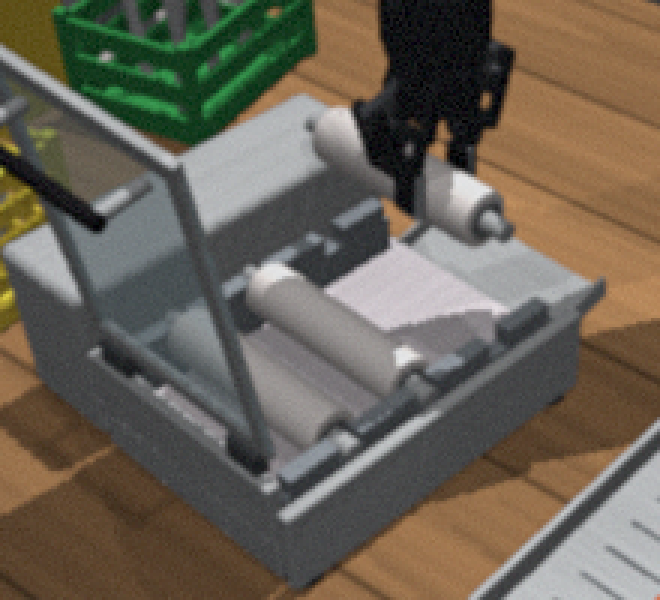

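```bash
python3 - <<'E'
from h import *; from cfg import *
t=load('t18'); a=t['pixels'].astype(int); m=((a[...,0]>130)&(a[...,1]<130)&(a[...,2]<80)&(a[...,0]-a[...,1]>70)).astype(np.uint8); m[:200]=0
cs,_=cv2.findContours(m,0,2)
for c in cs:
    if cv2.contourArea(c)<200: continue
    b=cv2.boxPoints(cv2.minAreaRect(c)); b=b[np.argsort(b[:,0])]
    for nm,pp,dz in(('thick',b[:2],.022),('thin',b[2:],.002)):
        mid=pp.mean(0)+[.5*(1 if nm=='thin' else 0),.5]
        z=.036
        for _ in range(5):
            X=ray(t,*mid,z+dz); oy=(X-dc)@dy; z=.036-.07*oy
        print(nm,pp.round(1).tolist(),'own x %.4f y %.4f'%((X-dc)@dx,oy))
E
```

```text
thick [[172.60000610351562, 265.8999938964844], [174.6999969482422, 240.3000030517578]] own x 0.0126 y -0.0576
thin [[213.8000030517578, 269.29998779296875], [215.89999389648438, 243.6999969482422]] own x 0.0127 y -0.1294
thick [[105.9000015258789, 262.29998779296875], [108.0999984741211, 237.0]] own x 0.0125 y 0.0642
thin [[148.39999389648438, 266.0], [150.60000610351562, 240.6999969482422]] own x 0.0121 y -0.0091
thick [[36.400001525878906, 258.20001220703125], [38.599998474121094, 233.10000610351562]] own x 0.0130 y 0.1947
thin [[80.0, 262.0], [82.19999694824219, 236.89999389648438]] own x 0.0126 y 0.1204
```

```bash
python3 - <<'E'
from h import *; from cfg import *
T=tray(-.032,.108); print(T)
plan(([T[0],T[1],.2],89.1))
E
```

```text
[0.4277312 0.3320012 0.02844  ]
t29.88 pos [ 0.3757 -0.1872  0.1421] jaw -5.3 xdir [ 0.036  0.002 -0.999] q6 -0.45 F [ 0.1 -0.1 -7. ] w 0.487
[np.float64(0.42773120000000003), np.float64(0.3320012), 0.2] shift [-0.0549  0.5221  0.0061] turn 85.6 (+-180 also) rows>= 8.4
```

Request:
{"op": "jog_arm", "data": {
  "steps": [-0.2,-0.04,0.02,0.01,0,-0.2,-0.055,0.07,0.02,-10,-0.2,-0.055,0.13,0.03,-20,-0.2,-0.055,0.19,0.035,-30,-0.2,-0.055,0.25,0.035,-40,-0.2,-0.055,0.31,0.03,-50,-0.2,-0.055,0.37,0.02,-60,-0.2,-0.055,0.43,0.015,-70,-0.2,-0.055,0.48,0.01,-80,-0.2,-0.055,0.522,0.006,-90,-0.2,-0.055,0.522,0.006,-94.4,-0.2,-0.055,0.522,0.006,-94.4]
}}

```text
t: 31.38
position: [0.4272, 0.332, 0.1987]
tcp_rot: [-1.536, 1.536, 0.02]
contact_force: [0.3, -0.2, -5.7]
gripper_width: 0.487
```

```bash
python3 - <<'E'
from h import *; from cfg import *
T=tray(-.032,.108)
plan(([T[0],T[1],.1],89.1))
s=snap('scene','s22')
E
```

```text
t31.38 pos [0.4272 0.332  0.1987] jaw 89.1 xdir [ 0.035  0.001 -0.999] q6 -0.93 F [ 0.3 -0.2 -5.7] w 0.487
[np.float64(0.42773120000000003), np.float64(0.3320012), 0.1] shift [ 0.0987  0.0029 -0.0001] turn 0.0 (+-180 also) rows>= 1.6
```

View pics/s22.png

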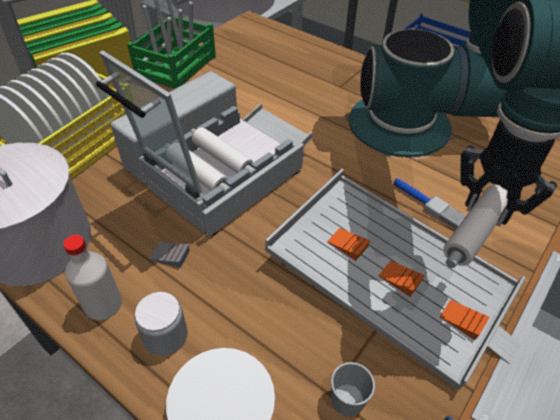

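Fine. Test the fast-down ending to take tilt out.

Request:
{"op": "jog_arm", "data": {
  "steps": [-0.2,0.06,0,0,0]
}}

```text
t: 31.55
position: [0.4314, 0.3326, 0.1425]
tcp_rot: [-1.419, 1.529, 0.132]
contact_force: [0.7, 0.5, -6.6]
gripper_width: 0.492
```

```bash
python3 - <<'E'
from h import *; from cfg import *
T=tray(-.032,.108)
plan(([T[0],T[1],.04],89.1))
E
```

```text
t31.55 pos [0.4314 0.3326 0.1425] jaw 88.9 xdir [ 0.042  0.006 -0.999] q6 -0.93 F [ 0.7  0.5 -6.6] w 0.492
[np.float64(0.42773120000000003), np.float64(0.3320012), 0.04] shift [ 0.1022  0.008  -0.0013] turn -0.2 (+-180 also) rows>= 1.6
```

Request:
{"op": "jog_arm", "data": {
  "steps": [-0.2,-0.06,0,0,0]
}}

```text
t: 31.68
position: [0.4235, 0.3276, 0.1867]
tcp_rot: [-1.925, 1.547, -0.377]
contact_force: [2.6, 1.6, -4.8]
gripper_width: 0.484
```

```bash
python3 - <<'E'
from h import *; from cfg import *
plan()
E
```

```text
t31.68 pos [0.4235 0.3276 0.1867] jaw 88.7 xdir [ 0.022 -0.009 -1.   ] q6 -0.93 F [ 2.6  1.6 -4.8] w 0.484
```

Request:
{"op": "jog_arm", "data": {
  "steps": [-0.2,-0.06,0,0,0]
}}

```text
t: 31.8
position: [0.4218, 0.3271, 0.2473]
tcp_rot: [-1.978, 1.548, -0.433]
contact_force: [1.4, 0.3, -4.2]
gripper_width: 0.489
```

```bash
python3 - <<'E'
from h import *; from cfg import *
plan()
E
```

```text
t31.80 pos [0.4218 0.3271 0.2473] jaw 88.5 xdir [ 0.021 -0.01  -1.   ] q6 -0.92 F [ 1.4  0.3 -4.2] w 0.489
```

Request:
{"op": "jog_arm", "data": {
  "steps": [-0.2,0.06,0,0,0]
}}

```text
t: 31.92
position: [0.426, 0.3279, 0.1952]
tcp_rot: [-1.6, 1.539, -0.059]
contact_force: [2.4, 1.2, -8.0]
gripper_width: 0.489
```

Request:
{"op": "jog_arm", "data": {
  "steps": [-0.2,-0.06,0,0,0]
}}

```text
t: 32.05
position: [0.4183, 0.323, 0.2328]
tcp_rot: [-2.645, 1.551, -1.107]
contact_force: [2.3, 2.0, -4.5]
gripper_width: 0.487
```

```bash
python3 - <<'E'
from h import *; from cfg import *
T=tray(-.032,.108)
plan(([T[0],T[1],.05],89.1))
E
```

```text
t32.05 pos [0.4183 0.323  0.2328] jaw 88.1 xdir [ 0.009 -0.018 -1.   ] q6 -0.92 F [ 2.3  2.  -4.5] w 0.487
[np.float64(0.42773120000000003), np.float64(0.3320012), 0.05] shift [ 0.1827 -0.0074  0.0126] turn -1.0 (+-180 also) rows>= 2.9
```

Request:
{"op": "jog_arm", "data": {
  "steps": [-0.2,0.05,-0.004,0.006,-1,-0.2,0.1,-0.007,0.0126,-1,-0.2,0.14,-0.007,0.0126,-1,-0.2,0.17,-0.007,0.0126,-1,-0.2,0.183,-0.007,0.0126,-1,-0.2,0.19,-0.007,0.0126,-1,-0.2,0.19,-0.007,0.0126,-1,-0.2,0.19,-0.007,0.0126,-1]
}}

```text
t: 33.05
position: [0.4279, 0.3322, 0.0438]
tcp_rot: [-2.587, 1.551, -1.032]
contact_force: [-0.1, -0.3, -5.9]
gripper_width: 0.485
```

```bash
python3 - <<'E'
from h import *; from cfg import *
T=tray(-.032,.108)
plan(([T[0],T[1],.012],89.1))
s=snap('wrist','w23');s=snap('scene','s23'); cv2.imwrite('pics/s23c.png',cv2.resize(s['pixels'][170:390,330:550,::-1],None,fx=2.7,fy=2.7,interpolation=3))
E
```

```text
t33.05 pos [0.4279 0.3322 0.0438] jaw 89.1 xdir [ 0.01  -0.017 -1.   ] q6 -0.93 F [-0.1 -0.3 -5.9] w 0.485
[np.float64(0.42773120000000003), np.float64(0.3320012), 0.012] shift [0.0318 0.0005 0.0003] turn 0.0 (+-180 also) rows>= 0.5
```

View pics/s23c.png

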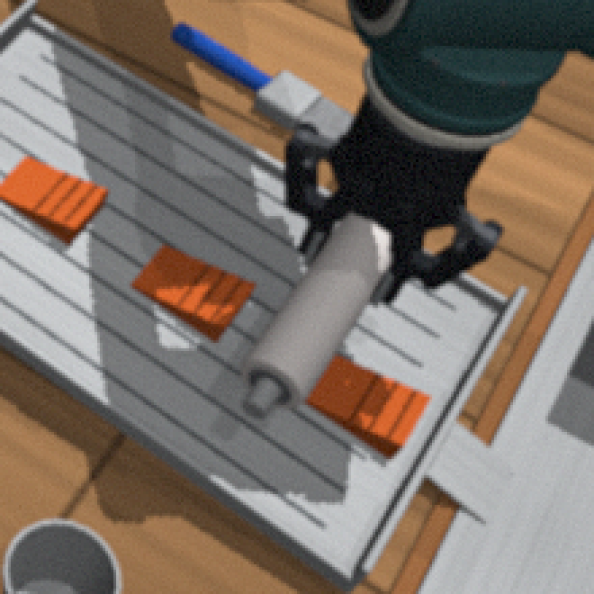

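View pics/w23.png

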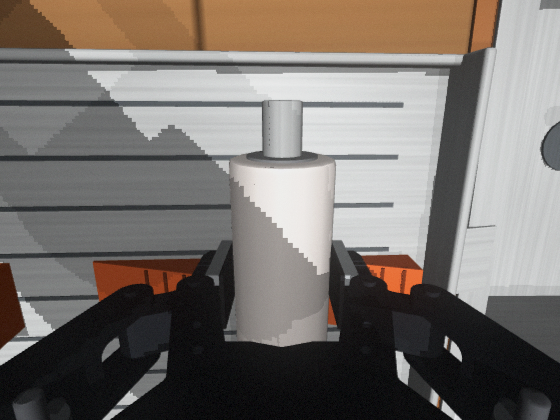

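Request:
{"op": "jog_arm", "data": {
  "steps": [-0.2,0.02,0,0,0,-0.2,0.03,0,0,0,-0.2,0.033,0,0,0,-0.2,0.033,0,0,0]
}}

```text
t: 33.65
position: [0.428, 0.3315, 0.0104]
tcp_rot: [-2.624, 1.551, -1.069]
contact_force: [-1.0, -0.3, -6.0]
gripper_width: 0.483
```

```bash
python3 - <<'E'
from h import *; from cfg import *
plan()
E
```

```text
t33.65 pos [0.428  0.3315 0.0104] jaw 89.1 xdir [ 0.01  -0.018 -1.   ] q6 -0.93 F [-1.  -0.3 -6. ] w 0.483
```

Request:
{"op": "jog_arm", "data": {
  "steps": [-0.2,0.002,0,0,0,-0.2,0.004,0,0,0,-0.2,0.004,0,0,0]
}}

```text
t: 34.02
position: [0.4283, 0.3318, 0.0076]
tcp_rot: [-2.577, 1.551, -1.021]
contact_force: [-6.6, -2.3, 6.7]
gripper_width: 0.49
```

```bash
python3 - <<'E'
from h import *; from cfg import *
plan()
s=snap('scene','s24'); cv2.imwrite('pics/s24c.png',cv2.resize(s['pixels'][240:370,400:530,::-1],None,fx=4.5,fy=4.5,interpolation=3))
E
```

```text
t34.02 pos [0.4283 0.3318 0.0076] jaw 89.1 xdir [ 0.01  -0.017 -1.   ] q6 -0.93 F [-6.6 -2.3  6.7] w 0.490
```

View pics/s24c.png

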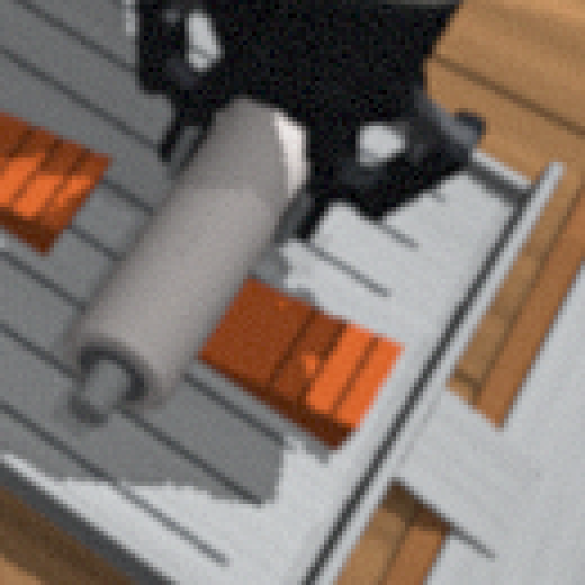

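Request:
{"op": "jog_arm", "data": {
  "steps": [-0.2,-0.0005,0,0.002,0,-0.2,-0.0005,0,0.004,0,-0.2,-0.0005,0,0.004,0]
}}

```text
t: 34.45
position: [0.4285, 0.336, 0.0079]
tcp_rot: [-2.564, 1.551, -1.008]
contact_force: [1.4, 1.8, -2.9]
gripper_width: 0.49
```

```bash
python3 - <<'E'
from h import *; from cfg import *
plan()
s=snap('top','t25'); cv2.imwrite('pics/t25c.png',cv2.resize(s['pixels'][180:350,10:280,::-1],None,fx=2.8,fy=2.8,interpolation=3))
E
```

```text
t34.45 pos [0.4285 0.336  0.0079] jaw 89.1 xdir [ 0.011 -0.017 -1.   ] q6 -0.92 F [ 1.4  1.8 -2.9] w 0.490
```

View pics/t25c.png

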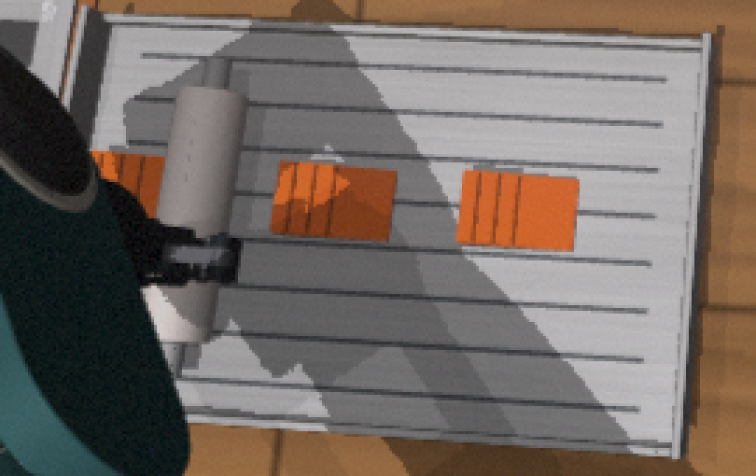

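Request:
{"op": "jog_arm", "data": {
  "steps": [-0.2,0.0005,0,0.002,0,-0.2,0.0005,0,0.003,0,-0.2,0.0005,0,0.003,0]
}}

```text
t: 34.88
position: [0.4286, 0.339, 0.0074]
tcp_rot: [-2.554, 1.551, -0.998]
contact_force: [2.1, -1.8, -2.8]
gripper_width: 0.484
```

```bash
python3 - <<'E'
from h import *; from cfg import *
plan()
s=snap('scene','s26'); cv2.imwrite('pics/s26c.png',cv2.resize(s['pixels'][240:370,400:530,::-1],None,fx=4.5,fy=4.5,interpolation=3))
E
```

```text
t34.88 pos [0.4286 0.339  0.0074] jaw 89.1 xdir [ 0.011 -0.017 -1.   ] q6 -0.92 F [ 2.1 -1.8 -2.8] w 0.484
```

View pics/s26c.png

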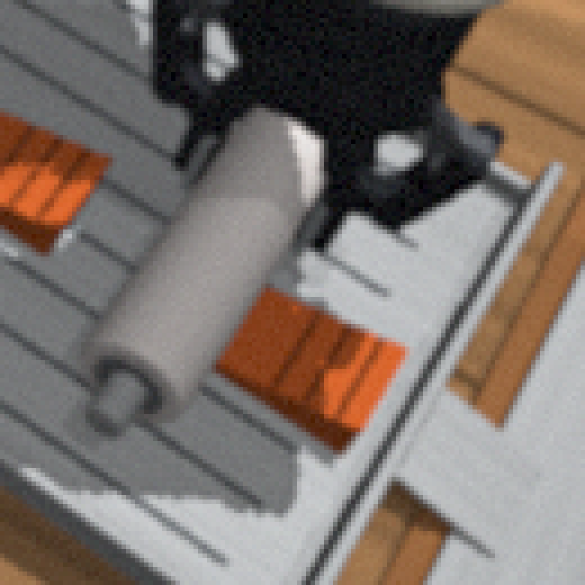

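Request:
{"op": "jog_arm", "data": {
  "steps": [0.0,0,0,0,0,0.15,0,0,0,0,0.25,0,0,0,0,0.25,0,0,0,0,0.25,-0.02,0,0,0,0.25,-0.05,0,0,0,0.25,-0.09,0,0,0,0.25,-0.13,0,0,0,0.25,-0.13,0,0,0,0.25,-0.13,0,0,0]
}}

```text
t: 36.17
position: [0.4271, 0.3411, 0.1377]
tcp_rot: [-2.531, 1.551, -0.975]
contact_force: [-0.5, 0.2, -1.0]
gripper_width: 0.621
```

```bash
cat >> h.py <<'E'
def crop(n,f,y0,y1,x0,x1,k):
    s=snap(n,f); cv2.imwrite('pics/'+f+'c.png',cv2.resize(s['pixels'][y0:y1,x0:x1,::-1],None,fx=k,fy=k,interpolation=3)); return s
E
python3 - <<'E'
from h import *; from cfg import *
plan()
crop('scene','s27',240,370,400,530,4.5); crop('top','t27',160,400,0,545,1.45)
E
```

```text
t36.17 pos [0.4271 0.3411 0.1377] jaw 89.1 xdir [ 0.011 -0.016 -1.   ] q6 -0.92 F [-0.5  0.2 -1. ] w 0.621
```

View pics/s27c.png

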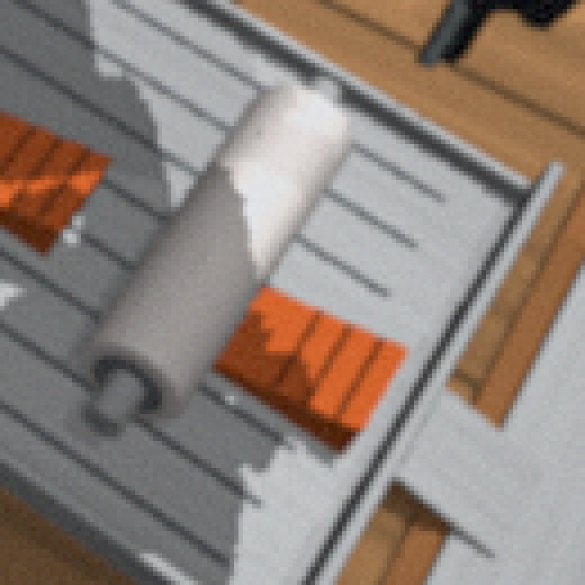

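View pics/t27c.png

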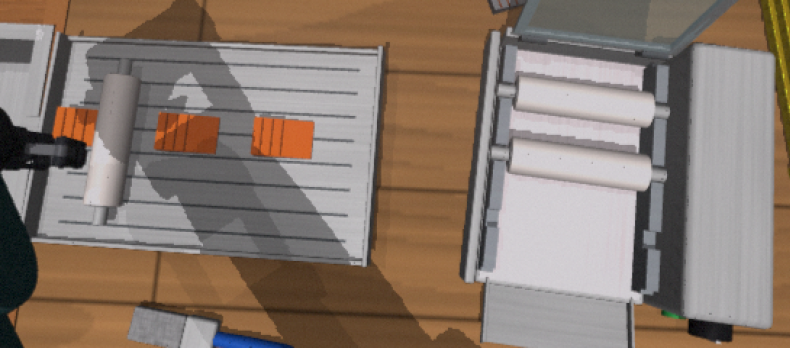

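```bash
python3 - <<'E'
from h import *; from cfg import *
plan(([.455,-.1926,.165],-5.4))
s=load('t27')
f=lambda x,y,z: ray(s,x/1.45,160+y/1.45,z)
a,b=f(122,75,.05),f(97,205,.05); c=(a+b)/2; print('front roller own',(c-dc)@dx,(c-dc)@dy,np.degrees(np.arctan2((a-b)[1],(a-b)[0])),np.linalg.norm(a-b))
E
```

```text
t36.27 pos [0.4268 0.3409 0.1366] jaw 89.1 xdir [ 0.01  -0.017 -1.   ] q6 -0.92 F [ 0.2  0.  -1. ] w 0.627
[0.455, -0.1926, 0.165] shift [-0.0189 -0.0364 -0.5334] turn -85.5 (+-180 also) rows>= 8.6
front roller own -0.0002631861936097317 0.12013602386002771 -2.6198245572270387 0.16143994114811974
```

Request:
{"op": "jog_arm", "data": {
  "steps": [0.4,-0.04,-0.005,-0.05,10,0.4,-0.06,-0.01,-0.11,20,0.4,-0.06,-0.015,-0.17,30,0.4,-0.06,-0.02,-0.23,40,0.4,-0.06,-0.025,-0.29,50,0.4,-0.06,-0.03,-0.35,60,0.4,-0.06,-0.032,-0.41,70,0.4,-0.05,-0.035,-0.47,80,0.4,-0.03,-0.036,-0.533,90,0.4,-0.019,-0.036,-0.533,94.5,0.4,-0.019,-0.036,-0.533,94.5,0.4,-0.019,-0.036,-0.533,94.5]
}}

```text
t: 37.78
position: [0.4547, -0.1916, 0.1653]
tcp_rot: [-0.972, 1.551, -1.062]
contact_force: [0.7, -0.7, 0.2]
gripper_width: 0.699
```

```bash
python3 - <<'E'
from h import *; from cfg import *
s=snap('wrist','w28')
c=sc+[0,0,.085]
for k in (-.08,0,.08): print(proj(s,c+k*sy))
plan(([.455,-.1926,.041],-5.4))
E
```

```text
[280.72058008 316.90234371]
[280.88350845 234.99704781]
[281.07512009 138.67245693]
t37.83 pos [ 0.4548 -0.1915  0.1656] jaw -5.2 xdir [ 0.01  -0.017 -1.   ] q6 -0.35 F [ 0.  -0.2  0.5] w 0.701
[0.455, -0.1926, 0.041] shift [ 0.1246  0.001  -0.0012] turn 0.2 (+-180 also) rows>= 2.0
```

View pics/w28.png

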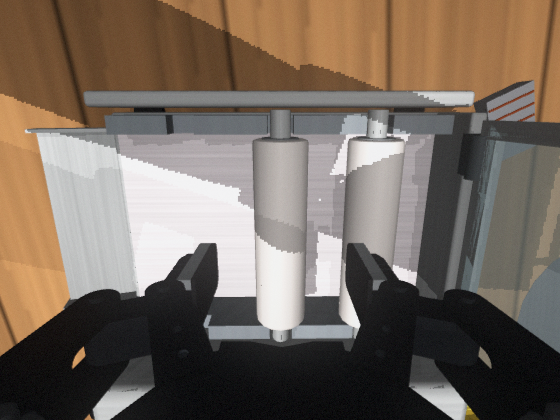

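Request:
{"op": "jog_arm", "data": {
  "steps": [0.4,0.045,0,0,0,0.4,0.09,0,-0.001,0,0.4,0.11,0.001,-0.001,0,0.4,0.124,0.001,-0.001,0,0.4,0.124,0.001,-0.001,0,-0.2,0.124,0.001,-0.001,0,-0.2,0.124,0.001,-0.001,0,-0.2,0.124,0.001,-0.001,0,-0.2,0.124,0.001,-0.001,0,-0.2,0.124,0.001,-0.001,0]
}}

```text
t: 39.08
position: [0.4561, -0.193, 0.0434]
tcp_rot: [-0.884, 1.548, -0.975]
contact_force: [-0.5, 0.8, 5.9]
gripper_width: 0.491
```

```bash
python3 - <<'E'
from h import *; from cfg import *
s=snap('wrist','w29')
plan()
E
```

```text
t39.12 pos [ 0.4561 -0.193   0.0434] jaw -5.2 xdir [ 0.013 -0.018 -1.   ] q6 -0.35 F [-1.4  0.6  6.6] w 0.491
```

View pics/w29.png

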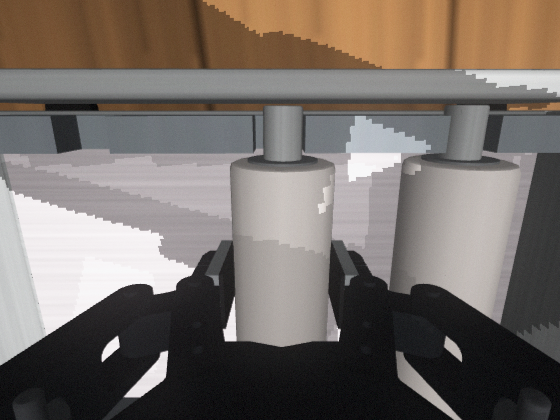

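```bash
python3 - <<'E'
from h import *; from cfg import *
T=tray(-.032,-.023);print(T)
plan(([T[0],T[1],.17],89.1),([T[0],T[1],.035],89.1))
E
```

```text
[0.4256352 0.2010143 0.03761  ]
t39.12 pos [ 0.4561 -0.193   0.0434] jaw -5.2 xdir [ 0.013 -0.018 -1.   ] q6 -0.35 F [-1.4  0.6  6.6] w 0.491
[np.float64(0.42563520000000005), np.float64(0.2010143), 0.17] shift [-0.1342  0.3874 -0.0642] turn 85.7 (+-180 also) rows>= 8.0
[np.float64(0.42563520000000005), np.float64(0.2010143), 0.035] shift [ 0.0007  0.3897 -0.0661] turn 85.7 (+-180 also) rows>= 8.0
```

Request:
{"op": "jog_arm", "data": {
  "steps": [-0.2,-0.04,0,0,0,-0.2,-0.09,0,0,0,-0.2,-0.134,0.03,-0.005,-8,-0.2,-0.134,0.08,-0.012,-18,-0.2,-0.134,0.13,-0.02,-28,-0.2,-0.134,0.18,-0.03,-38,-0.2,-0.134,0.23,-0.04,-48,-0.2,-0.134,0.28,-0.045,-58,-0.2,-0.134,0.33,-0.055,-68,-0.2,-0.134,0.387,-0.064,-78,-0.2,-0.134,0.387,-0.064,-88,-0.2,-0.134,0.387,-0.064,-94.3]
}}

```text
t: 40.62
position: [0.4254, 0.2014, 0.1697]
tcp_rot: [-2.566, 1.549, -1.005]
contact_force: [-0.3, -1.3, -6.5]
gripper_width: 0.49
```

```bash
python3 - <<'E'
from h import *; from cfg import *
T=tray(-.032,-.023)
plan(([T[0],T[1],.035],89.1))
E
```

```text
t40.62 pos [0.4254 0.2014 0.1697] jaw 89.5 xdir [ 0.012 -0.019 -1.   ] q6 -1.16 F [-0.3 -1.3 -6.5] w 0.490
[np.float64(0.42563520000000005), np.float64(0.2010143), 0.035] shift [0.1347 0.0013 0.0022] turn 0.4 (+-180 also) rows>= 2.2
```

Request:
{"op": "jog_arm", "data": {
  "steps": [-0.2,0.04,0,0,0.4,-0.2,0.08,0.001,0.001,0.4,-0.2,0.115,0.001,0.002,0.4,-0.2,0.135,0.001,0.002,0.4,-0.2,0.135,0.001,0.002,0.4]
}}

```text
t: 41.25
position: [0.425, 0.2004, 0.0335]
tcp_rot: [-2.692, 1.549, -1.137]
contact_force: [-0.1, 0.3, -6.1]
gripper_width: 0.491
```

```bash
python3 - <<'E'
from h import *; from cfg import *
plan()
crop('scene','s30',200,330,340,480,4.3)
E
```

```text
t41.25 pos [0.425  0.2004 0.0335] jaw 89.1 xdir [ 0.009 -0.02  -1.   ] q6 -1.15 F [-0.1  0.3 -6.1] w 0.491
```

View pics/s30c.png

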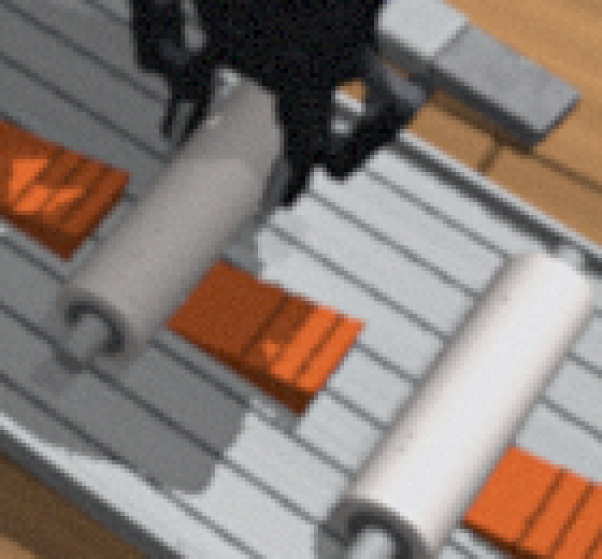

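Request:
{"op": "jog_arm", "data": {
  "steps": [-0.2,0.008,0,0,0,-0.2,0.013,0,0,0,-0.2,0.0155,0,0,0,-0.2,0.0165,0,0,0,-0.2,0.0165,0,0,0]
}}

```text
t: 41.92
position: [0.426, 0.2005, 0.0186]
tcp_rot: [-2.587, 1.549, -1.033]
contact_force: [-2.2, 0.1, -3.2]
gripper_width: 0.486
```

```bash
python3 - <<'E'
from h import *; from cfg import *
plan()
E
```

```text
t41.92 pos [0.426  0.2005 0.0186] jaw 89.1 xdir [ 0.011 -0.019 -1.   ] q6 -1.15 F [-2.2  0.1 -3.2] w 0.486
```

Just touching. Down 1 mm more and push downhill.

Request:
{"op": "jog_arm", "data": {
  "steps": [-0.2,0.001,0,0.002,0,-0.2,0.001,0,0.004,0,-0.2,0.001,0,0.006,0,-0.2,0.001,0,0.006,0]
}}

```text
t: 42.42
position: [0.4264, 0.2068, 0.0177]
tcp_rot: [-2.558, 1.549, -1.003]
contact_force: [0.8, -0.7, -1.7]
gripper_width: 0.489
```

```bash
python3 - <<'E'
from h import *; from cfg import *
plan(); print((pose()[0]-dc)@dy)
crop('scene','s31',200,330,340,480,4.3)
E
```

```text
t42.42 pos [0.4264 0.2068 0.0177] jaw 89.1 xdir [ 0.012 -0.019 -1.   ] q6 -1.14 F [ 0.8 -0.7 -1.7] w 0.489
-0.01723007354652113
```

View pics/s31c.png

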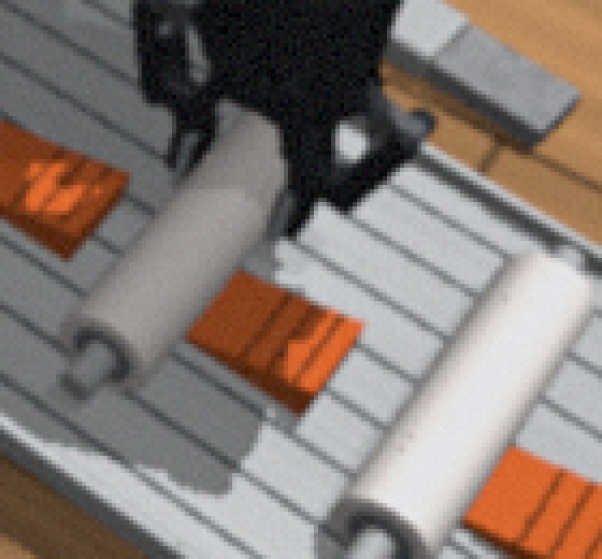

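Request:
{"op": "jog_arm", "data": {
  "steps": [-0.2,0.0005,0,0.0015,0,-0.2,0.0005,0,0.003,0,-0.2,0.0005,0,0.003,0,0.0,0.0005,0,0.003,0,0.15,0.0005,0,0.003,0,0.25,0.0005,0,0.003,0,0.25,0,0,0.003,0,0.25,-0.03,0,0.003,0,0.25,-0.08,0,0.003,0,0.3,-0.14,0,0.003,0,0.4,-0.14,0,0.003,0,0.4,-0.14,0,0.003,0]
}}

```text
t: 43.98
position: [0.4246, 0.2124, 0.1572]
tcp_rot: [-2.556, 1.549, -1.001]
contact_force: [-0.3, 0.2, 0.4]
gripper_width: 0.701
```

```bash
python3 - <<'E'
from h import *; from cfg import *
s=crop('scene','s32',200,330,340,480,4.3); crop('top','t32',160,400,0,545,1.45)
B=sc+.075*sx+.032*sy; print(B)
plan(([B[0],B[1],.165],-5.4))
E
```

```text
[ 0.529678  -0.1996908  0.       ]
t44.08 pos [0.4243 0.2122 0.1562] jaw 89.1 xdir [ 0.01  -0.019 -1.   ] q6 -1.13 F [-0.1  0.7 -0.2] w 0.700
[np.float64(0.529678), np.float64(-0.1996908), 0.165] shift [ 2.000e-04 -1.121e-01 -4.102e-01] turn -85.5 (+-180 also) rows>= 8.0
```

View pics/s32c.png

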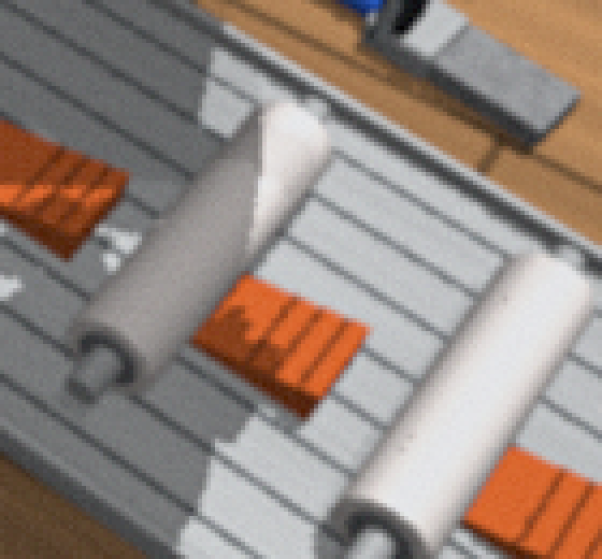

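View pics/t32c.png

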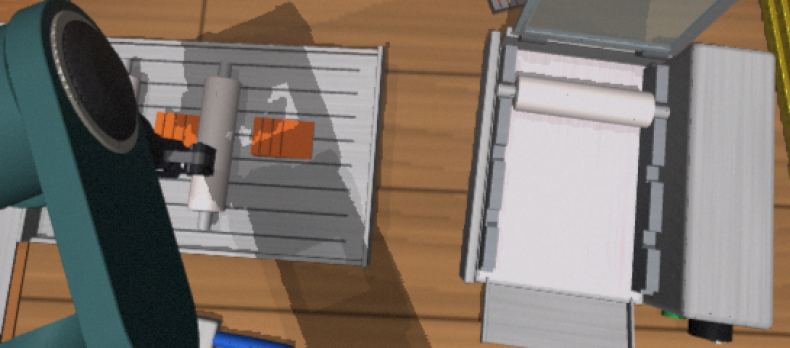

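```bash
python3 - <<'E'
from h import *; from cfg import *
s=load('s31'); P=np.array([.4264,.2068,.0177])
def planex(u,v,x):
    o=-s['R'].T@s['t']; d=s['R'].T@np.linalg.inv(s['K'])@np.array([u,v,1.]); return o+d*(x-o[0])/d[0]
for c in [(135,60),(150,20),(420,120),(435,120),(330,200),(185,165)]:
    X=planex(340+c[0]/4.3,200+c[1]/4.3,.4264); print(c,(X-P).round(3))
s=load('s19'); 
n=sy
P=np.array([.3847,-.1868,.0394])
for c in [(360,235),(505,180),(480,215),(400,330)]:
    o=-s['R'].T@s['t']; d=s['R'].T@np.linalg.inv(s['K'])@np.array([110+c[0]/3,40+c[1]/3,1.]); X=o+d*((P-o)@n)/(d@n); print(c,((X-P)@sx).round(3),(X-P)[2].round(3))
# door pose
s=load('t32')
E
python3 - <<'E'
import sys; sys.path.insert(0,'.')
E
```

```text
(135, 60) [ 0.    -0.059  0.089]
(150, 20) [ 0.    -0.056  0.118]
(420, 120) [0.    0.066 0.14 ]
(435, 120) [0.    0.072 0.144]
(330, 200) [0.    0.043 0.069]
(185, 165) [ 0.    -0.024  0.041]
(360, 235) 0.063 0.147
(505, 180) -0.084 0.119
(480, 215) -0.056 0.101
(400, 330) 0.031 0.041
```

Request:
{"op": "jog_arm", "data": {
  "steps": [0.3,-0.02,-0.01,-0.04,8,0.3,-0.03,-0.02,-0.09,18,0.3,-0.03,-0.033,-0.14,28,0.3,-0.03,-0.046,-0.19,38,0.3,-0.03,-0.06,-0.24,48,0.3,-0.03,-0.074,-0.29,58,0.3,-0.03,-0.09,-0.34,68,0.3,-0.03,-0.1,-0.38,78,0.3,-0.02,-0.108,-0.41,88,0.3,0,-0.108,-0.41,94.5,0.3,0,-0.108,-0.41,94.5,0.3,0,-0.108,-0.41,94.5]
}}

```text
t: 45.58
position: [0.5256, -0.1992, 0.1653]
tcp_rot: [-1.001, 1.549, -1.093]
contact_force: [0.4, -0.9, 0.4]
gripper_width: 0.651
```

```bash
python3 - <<'E'
from h import *; from cfg import *
s=snap('wrist','w33'); crop('scene','s33',0,230,60,330,2.6)
c=sc+.075*sx+[0,0,.085]
for k in (-.08,0,.08): print(proj(s,c+k*sy))
B=sc+.075*sx+.032*sy
plan(([B[0],B[1],.041],-5.4))
E
```

```text
[284.85561761 315.85110145]
[285.27943147 233.8926519 ]
[285.77841621 137.39742276]
t45.67 pos [ 0.5258 -0.1992  0.1659] jaw -5.3 xdir [ 0.011 -0.02  -1.   ] q6 -0.31 F [-0.2  0.1  0.3] w 0.650
[np.float64(0.529678), np.float64(-0.1996908), 0.041] shift [0.1249 0.0022 0.0023] turn 0.1 (+-180 also) rows>= 2.0
```

View pics/w33.png

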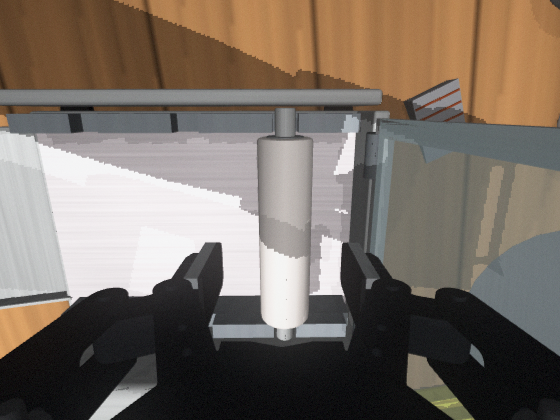

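View pics/s33c.png

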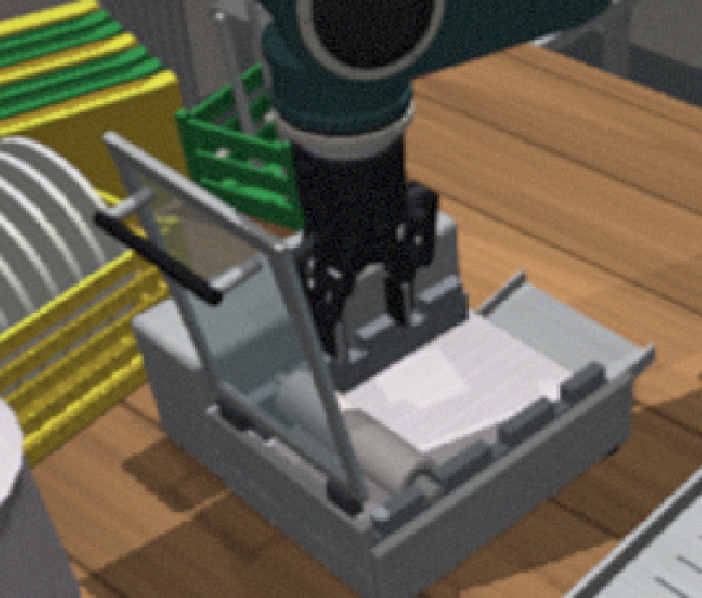

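Request:
{"op": "jog_arm", "data": {
  "steps": [0.25,0.03,0,0,0,0.25,0.05,0.001,0,0,0.25,0.065,0.001,-0.001,0,0.25,0.075,0.001,-0.001,0,0.25,0.075,0.001,-0.001,0]
}}

```text
t: 46.3
position: [0.5256, -0.1995, 0.0905]
tcp_rot: [-0.987, 1.549, -1.08]
contact_force: [1.1, 0.1, 0.1]
gripper_width: 0.624
```

```bash
python3 - <<'E'
from h import *; from cfg import *
snap('wrist','w34'); crop('scene','s34',40,240,100,330,3)
plan()
E
```

```text
t46.40 pos [ 0.526  -0.1997  0.0915] jaw -5.3 xdir [ 0.012 -0.02  -1.   ] q6 -0.31 F [-0.6 -0.2  0.9] w 0.623
```

View pics/w34.png

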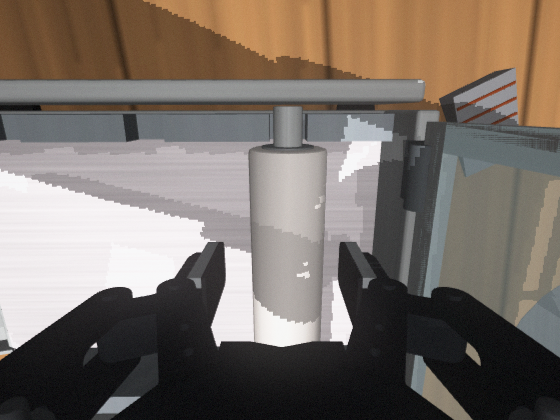

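View pics/s34c.png

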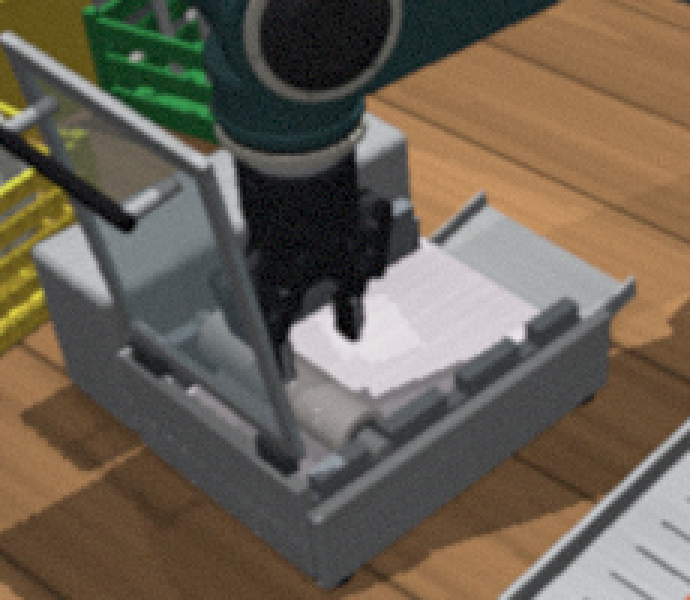

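Request:
{"op": "jog_arm", "data": {
  "steps": [0.25,0.01,0,0,0,0.25,0.02,0,0,0,0.25,0.02,0,0,0]
}}

```text
t: 46.78
position: [0.5257, -0.1999, 0.0703]
tcp_rot: [-0.996, 1.549, -1.089]
contact_force: [-0.2, -0.5, -0.1]
gripper_width: 0.623
```

Request:
{"op": "jog_arm", "data": {
  "steps": [0.25,0.01,0,0,0,0.25,0.01,0,0,0]
}}

```text
t: 47.02
position: [0.5254, -0.1999, 0.0592]
tcp_rot: [-1.042, 1.55, -1.134]
contact_force: [0.2, -0.6, -0.1]
gripper_width: 0.62
```

Request:
{"op": "jog_arm", "data": {
  "steps": [0.25,0.01,0,0,0,0.25,0.01,0,0,0]
}}

```text
t: 47.28
position: [0.525, -0.1999, 0.0481]
tcp_rot: [-1.093, 1.551, -1.185]
contact_force: [0.0, -0.0, -0.1]
gripper_width: 0.626
```

```bash
python3 - <<'E'
from h import *; from cfg import *
snap('wrist','w35')
plan()
E
```

```text
t47.33 pos [ 0.5252 -0.2     0.0487] jaw -5.3 xdir [ 0.008 -0.018 -1.   ] q6 -0.31 F [ 0.3 -0.6 -0.2] w 0.628
```

View pics/w35.png

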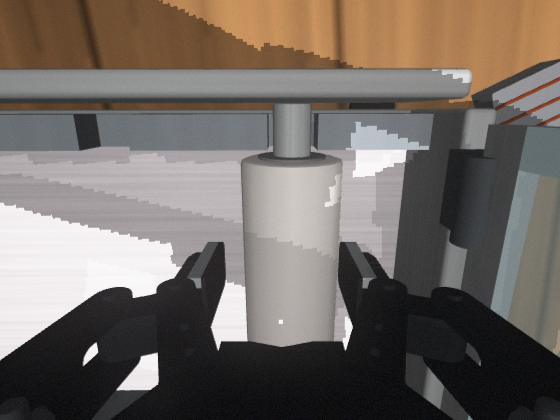

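Request:
{"op": "jog_arm", "data": {
  "steps": [0.25,0,0,0.004,0,0.25,0.003,0,0.004,0,0.25,0.0065,0,0.004,0,0.25,0.0065,0,0.004,0]
}}

```text
t: 47.82
position: [0.5288, -0.2004, 0.0417]
tcp_rot: [-1.115, 1.552, -1.207]
contact_force: [-3.7, -0.9, -1.0]
gripper_width: 0.624
```

Request:
{"op": "jog_arm", "data": {
  "steps": [-0.2,0,0,0,0,-0.2,0,0,0,0,-0.2,0,0,0,0,-0.2,0,0,0,0]
}}

```text
t: 48.32
position: [0.5291, -0.2004, 0.0421]
tcp_rot: [-1.081, 1.551, -1.173]
contact_force: [-0.6, 0.7, 5.7]
gripper_width: 0.488
```

```bash
python3 - <<'E'
from h import *; from cfg import *
snap('wrist','w36')
T=tray(-.032,-.144);print(T)
plan(([T[0],T[1],.17],89.1))
E
```

```text
[0.4236992 0.0800264 0.04608  ]
t48.38 pos [ 0.5291 -0.2004  0.0421] jaw -5.3 xdir [ 0.008 -0.018 -1.   ] q6 -0.30 F [-0.9 -0.1  5.2] w 0.486
[np.float64(0.42369920000000005), np.float64(0.08002640000000003), 0.17] shift [-0.1337  0.2673 -0.1296] turn 85.6 (+-180 also) rows>= 8.0
```

View pics/w36.png

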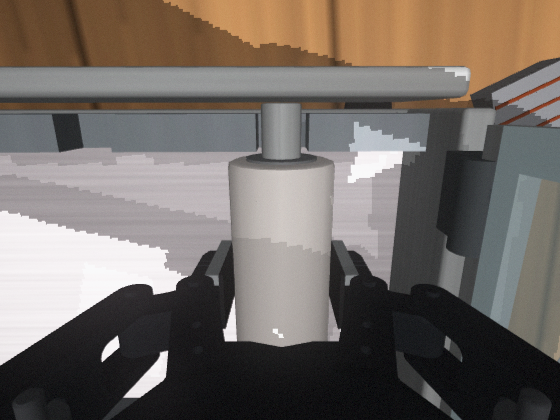

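Request:
{"op": "jog_arm", "data": {
  "steps": [-0.2,-0.03,0,-0.002,0,-0.2,-0.06,0,-0.008,0,-0.2,-0.1,0,-0.015,0,-0.2,-0.134,0.02,-0.03,-8,-0.2,-0.134,0.05,-0.045,-18,-0.2,-0.134,0.09,-0.06,-28,-0.2,-0.134,0.13,-0.075,-38,-0.2,-0.134,0.17,-0.09,-48,-0.2,-0.134,0.21,-0.105,-58,-0.2,-0.134,0.25,-0.12,-68,-0.2,-0.134,0.267,-0.129,-78,-0.2,-0.134,0.267,-0.129,-88]
}}

```text
t: 49.88
position: [0.4234, 0.081, 0.1693]
tcp_rot: [-2.693, 1.552, -1.241]
contact_force: [0.3, 0.3, -7.8]
gripper_width: 0.489
```

```bash
python3 - <<'E'
from h import *; from cfg import *
T=tray(-.032,-.144)
plan(([T[0],T[1],.06],89.1)); crop('scene','s37',100,300,230,450,2.8)
E
```

```text
t49.88 pos [0.4234 0.081  0.1693] jaw 83.2 xdir [ 0.006 -0.018 -1.   ] q6 -1.31 F [ 0.3  0.3 -7.8] w 0.489
[np.float64(0.42369920000000005), np.float64(0.08002640000000003), 0.06] shift [0.1093 0.0005 0.001 ] turn -5.9 (+-180 also) rows>= 1.7
```

View pics/s37c.png

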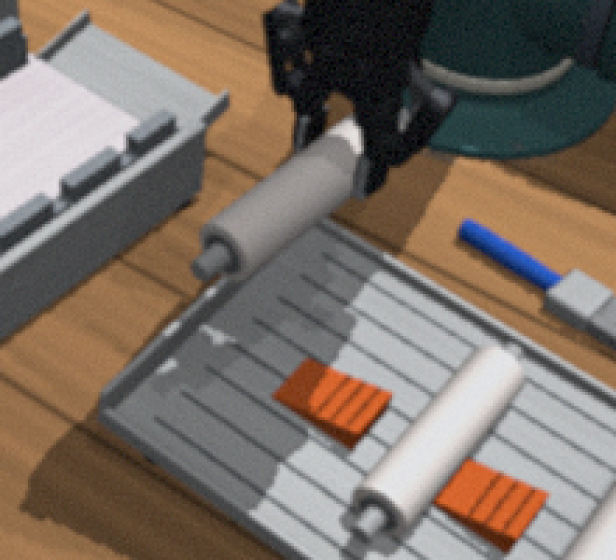

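Request:
{"op": "jog_arm", "data": {
  "steps": [-0.2,0.03,0,0,-5.9,-0.2,0.07,0,0.001,-5.9,-0.2,0.1,0,0.001,-5.9,-0.2,0.125,0,0.001,-5.9,-0.2,0.135,0,0.001,-5.9,-0.2,0.135,0,0.001,-5.9]
}}

```text
t: 50.68
position: [0.4243, 0.0789, 0.034]
tcp_rot: [-2.863, 1.552, -1.302]
contact_force: [0.3, -0.8, -7.4]
gripper_width: 0.491
```

```bash
python3 - <<'E'
from h import *; from cfg import *
plan(); print((pose()[0]-dc)@dy); crop('scene','s38',130,290,290,450,3.6)
E
```

```text
t50.67 pos [0.4243 0.0789 0.034 ] jaw 89.5 xdir [ 0.005 -0.018 -1.   ] q6 -1.42 F [ 0.3 -0.8 -7.4] w 0.491
-0.14510798645381442
```

View pics/s38c.png

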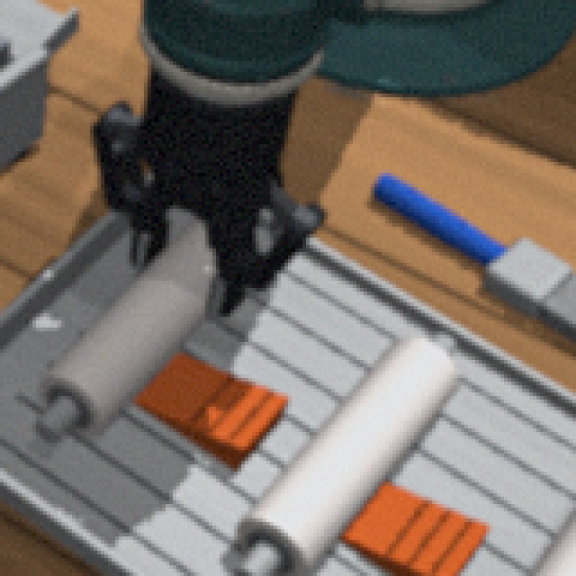

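Request:
{"op": "jog_arm", "data": {
  "steps": [-0.2,0.004,0,0.001,0,-0.2,0.007,0,0.001,0,-0.2,0.009,0,0.001,0.4,-0.2,0.01,0,0.001,0.4,-0.2,0.01,0,0.001,0.4]
}}

```text
t: 51.35
position: [0.4249, 0.0799, 0.0252]
tcp_rot: [-2.772, 1.552, -1.217]
contact_force: [-4.5, 0.5, 1.7]
gripper_width: 0.491
```

```bash
python3 - <<'E'
from h import *; from cfg import *
plan(); print((pose()[0]-dc)@dy)
E
```

```text
t51.35 pos [0.4249 0.0799 0.0252] jaw 89.1 xdir [ 0.007 -0.018 -1.   ] q6 -1.41 F [-4.5  0.5  1.7] w 0.491
-0.14409514298873916
```

Touching. Push downhill ~9 mm.

Request:
{"op": "jog_arm", "data": {
  "steps": [-0.2,0,0,0.002,0,-0.2,0,0,0.004,0,-0.2,0,0,0.006,0,-0.2,0.0005,0,0.008,0,-0.2,0.0005,0,0.009,0,-0.2,0.0005,0,0.009,0]
}}

```text
t: 52.1
position: [0.4253, 0.089, 0.0247]
tcp_rot: [-2.75, 1.552, -1.195]
contact_force: [1.2, -2.3, -1.1]
gripper_width: 0.483
```

```bash
python3 - <<'E'
from h import *; from cfg import *
plan(); print((pose()[0]-dc)@dy); crop('scene','s39',130,290,290,450,3.6)
E
```

```text
t52.10 pos [0.4253 0.089  0.0247] jaw 89.1 xdir [ 0.007 -0.018 -1.   ] q6 -1.39 F [ 1.2 -2.3 -1.1] w 0.483
-0.13499989389448772
```

View pics/s39c.png

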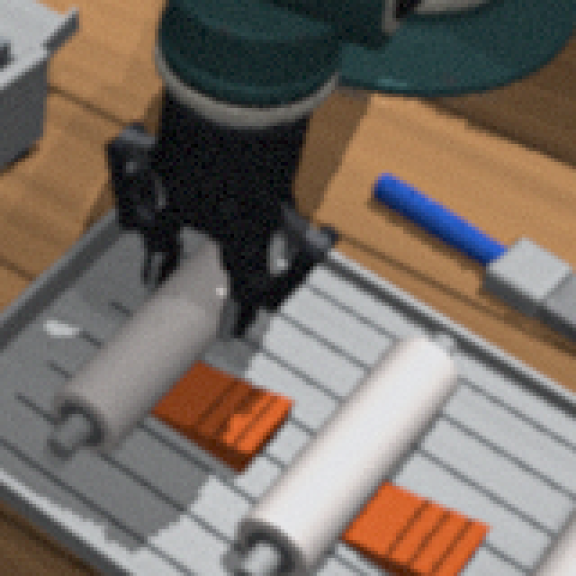

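Request:
{"op": "jog_arm", "data": {
  "steps": [0.0,0,0,0,0,0.15,0,0,0,0,0.25,0,0,0,0,0.25,0,0,0,0,0.25,-0.03,0,0,0,0.25,-0.07,0,0,0,0.25,-0.12,0,0,0,0.0,-0.18,0,-0.02,0,0,-0.24,0,-0.05,0,0,-0.28,0,-0.08,0,0,-0.28,0,-0.08,0,0,-0.28,0,-0.08,0]
}}

```text
t: 53.65
position: [0.422, 0.014, 0.3055]
tcp_rot: [-2.773, 1.552, -1.219]
contact_force: [0.2, -0.1, -0.4]
gripper_width: 0.501
```

```bash
python3 - <<'E'
from h import *; from cfg import *
plan(); snap('scene','s40'); snap('top','t40'); snap('wrist','w40')
E
```

```text
t53.65 pos [0.422  0.014  0.3055] jaw 89.1 xdir [ 0.006 -0.017 -1.   ] q6 -1.57 F [ 0.2 -0.1 -0.4] w 0.501
```

View pics/s40.png

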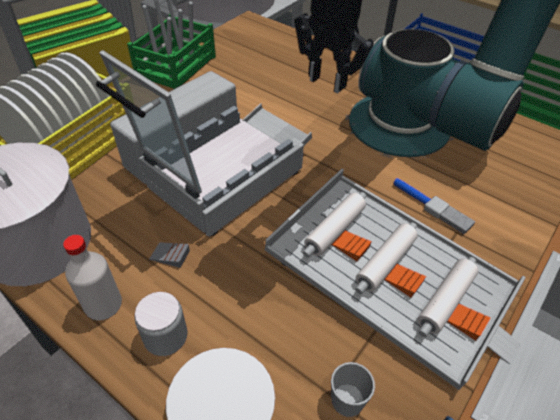

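View pics/t40.png

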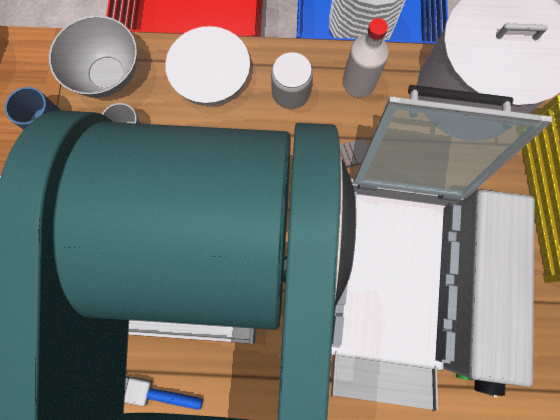

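```bash
python3 - <<'E'
from h import *; from cfg import *
a=load('t40');b=load('s40')
for n,(s,y0,y1,x0,x1,k) in {'hc1':(a,70,130,380,550,4.5),'hc2':(b,50,140,70,180,6)}.items():
    cv2.imwrite(f'pics/{n}.png',cv2.resize(s['pixels'][y0:y1,x0:x1,::-1],None,fx=k,fy=k,interpolation=3))
print(handle(1.7),proj(a,handle(1.7)),proj(b,handle(1.7)))
for k in (.065,-.065): print(proj(a,handle(1.7)+k*sy),proj(b,handle(1.7)+k*sy))
E
```

```text
[ 0.65604803 -0.24211361  0.32770724] [460.16603275  95.78623551] [119.31816308  97.76618115]
[408.94132012  89.29847765] [142.56780443 114.21117726]
[511.77045252 102.32208439] [97.716251   82.48666115]
```

View pics/hc1.png

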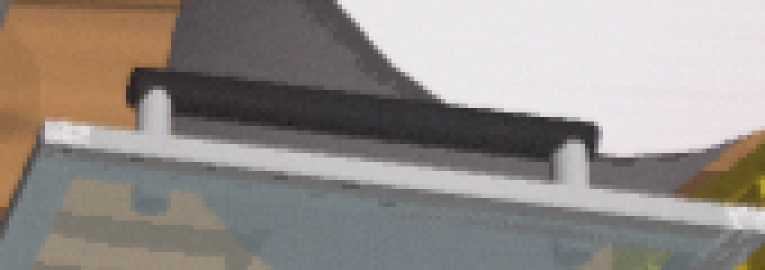

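View pics/hc2.png

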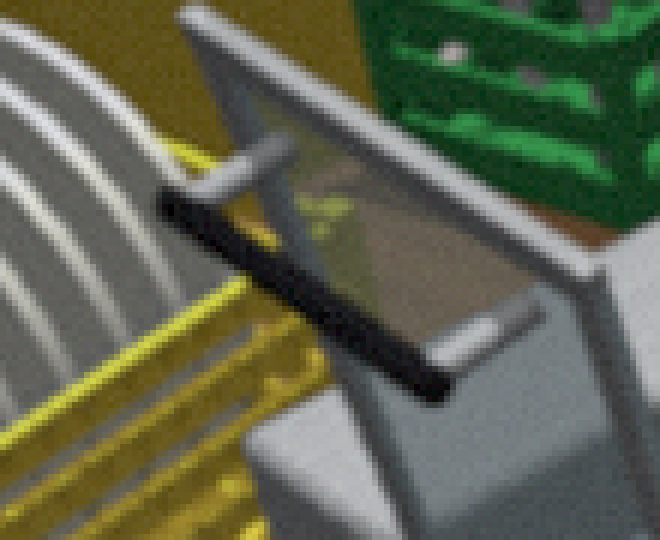

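```bash
python3 - <<'E'
from h import *; from cfg import *
H=handle(1.7); plan(([H[0],H[1],.4],-5.4))
E
```

```text
t53.80 pos [0.4218 0.0144 0.3049] jaw 89.1 xdir [ 0.005 -0.017 -1.   ] q6 -1.57 F [ 0.2 -0.5 -0.1] w 0.501
[np.float64(0.6560480281569329), np.float64(-0.2421136145507751), 0.4] shift [-0.0893 -0.2385 -0.2546] turn -85.5 (+-180 also) rows>= 8.0
```

Request:
{"op": "jog_arm", "data": {
  "steps": [-0.4,-0.05,0,0,8,-0.4,-0.095,-0.02,-0.02,18,-0.4,-0.1,-0.05,-0.05,28,-0.4,-0.1,-0.08,-0.08,38,-0.4,-0.1,-0.11,-0.11,48,-0.4,-0.1,-0.14,-0.14,58,-0.4,-0.1,-0.17,-0.17,68,-0.4,-0.1,-0.2,-0.21,78,-0.4,-0.1,-0.238,-0.2546,88,-0.4,-0.095,-0.238,-0.2546,94.5,-0.4,-0.09,-0.238,-0.2546,94.5,-0.4,-0.09,-0.238,-0.2546,94.5]
}}

```text
t: 55.3
position: [0.6553, -0.2413, 0.4003]
tcp_rot: [-1.208, 1.553, -1.298]
contact_force: [-0.6, -0.6, -0.2]
gripper_width: 0.302
```

```bash
python3 - <<'E'
from h import *; from cfg import *
H=handle(1.7); plan(([H[0],H[1],H[2]-.043],-5.4))
s=snap('wrist','w41'); print(proj(s,H),proj(s,H+.05*sy))
E
```

```text
t55.30 pos [ 0.6553 -0.2413  0.4003] jaw -5.1 xdir [ 0.005 -0.017 -1.   ] q6 -0.30 F [-0.6 -0.6 -0.2] w 0.302
[np.float64(0.6560480281569329), np.float64(-0.2421136145507751), np.float64(0.28470724083799814)] shift [1.156e-01 1.200e-03 1.000e-04] turn 0.3 (+-180 also) rows>= 1.8
[281.99647546 200.7308765 ] [282.25023232 136.56841972]
```

View pics/w41.png

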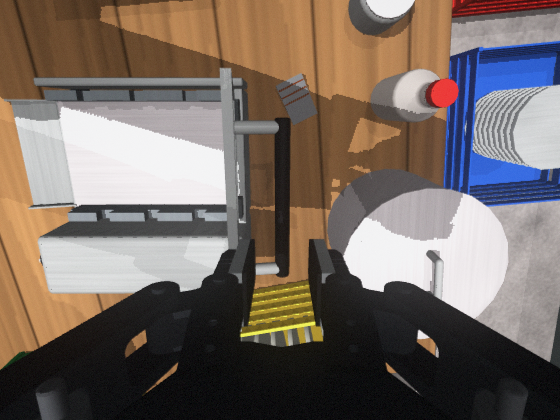

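Request:
{"op": "jog_arm", "data": {
  "steps": [-0.5,0,0.001,0.0015,0.3,-0.5,0.02,0.001,0.0015,0.3,-0.5,0.04,0.001,0.0015,0.3,-0.5,0.055,0.001,0.0015,0.3,-0.5,0.065,0.001,0.0015,0.3,-0.5,0.065,0.001,0.0015,0.3],
  "grip_force": 30
}}

```text
t: 56.1
position: [0.6571, -0.2414, 0.3356]
tcp_rot: [-1.191, 1.553, -1.286]
contact_force: [-0.4, -0.2, 0.3]
gripper_width: 0.251
```

```bash
python3 - <<'E'
from h import *; from cfg import *
H=handle(1.7); plan(([H[0],H[1],H[2]-.043],-5.4))
s=snap('wrist','w42'); print(proj(s,H),proj(s,H+.05*sy))
E
```

```text
t56.10 pos [ 0.6571 -0.2414  0.3356] jaw -5.5 xdir [ 0.005 -0.017 -1.   ] q6 -0.29 F [-0.4 -0.2  0.3] w 0.251
[np.float64(0.6560480281569329), np.float64(-0.2421136145507751), np.float64(0.28470724083799814)] shift [ 0.0509  0.     -0.0013] turn -0.1 (+-180 also) rows>= 0.8
[279.9378534 229.8302184] [279.62794089 145.58732562]
```

View pics/w42.png

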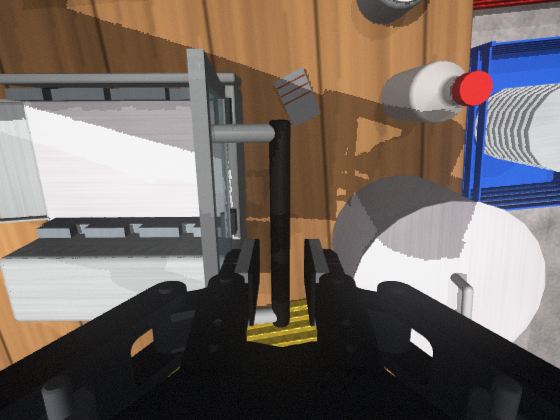

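Request:
{"op": "jog_arm", "data": {
  "steps": [-0.5,0.015,0,0,0,-0.5,0.03,0,0,0,-0.5,0.03,0,0,0]
}}

```text
t: 56.52
position: [0.657, -0.2419, 0.3042]
tcp_rot: [-1.275, 1.554, -1.371]
contact_force: [1.0, -0.0, 0.8]
gripper_width: 0.249
```

Request:
{"op": "jog_arm", "data": {
  "steps": [-0.5,0.01,0,0,0,-0.5,0.02,0,0,0,-0.5,0.02,0,0,0]
}}

```text
t: 56.9
position: [0.6568, -0.2421, 0.283]
tcp_rot: [-1.357, 1.555, -1.453]
contact_force: [0.4, 0.7, -0.4]
gripper_width: 0.252
```

```bash
python3 - <<'E'
from h import *; from cfg import *
H=handle(1.7); plan(([H[0],H[1],H[2]-.043],-5.4))
s=snap('wrist','w43'); 
E
```

```text
t56.90 pos [ 0.6568 -0.2421  0.283 ] jaw -5.5 xdir [ 0.002 -0.016 -1.   ] q6 -0.29 F [ 0.4  0.7 -0.4] w 0.252
[np.float64(0.6560480281569329), np.float64(-0.2421136145507751), np.float64(0.28470724083799814)] shift [-0.0017 -0.0001 -0.0007] turn -0.1 (+-180 also) rows>= 0.0
```

View pics/w43.png

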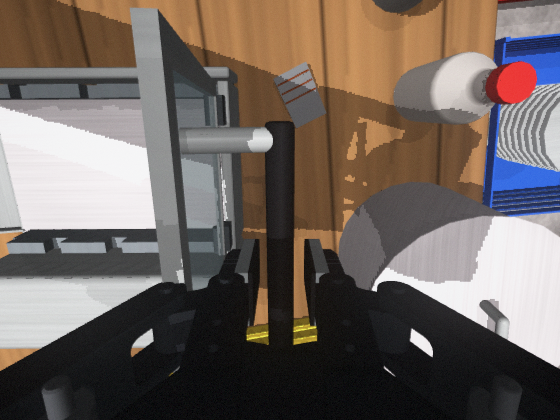

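Bar between the pads. Close on it.

Request:
{"op": "jog_arm", "data": {
  "steps": [-1,0,0,0,0,-1,0,0,0,0,-1,0,0,0,0,-1,0,0,0,0],
  "grip_force": 30
}}

```text
t: 57.45
position: [0.6563, -0.2421, 0.2845]
tcp_rot: [-1.366, 1.554, -1.462]
contact_force: [-7.8, 1.7, 0.1]
gripper_width: 0.127
```

```bash
python3 - <<'E'
from h import *; from cfg import *
plan(); p,R,o=pose()
for g in (1.6,1.5,1.4,1.3,1.2,1.1,1.0,.9,.8,.7,.6,.5,.4,.3,.2,.1,0): print(g,(R.T@(handle(g)-handle(1.7))).round(4))
E
```

```text
t57.45 pos [ 0.6563 -0.2421  0.2845] jaw -5.5 xdir [ 0.002 -0.016 -1.   ] q6 -0.29 F [-7.8  1.7  0.1] w 0.127
1.6 [-0.0061 -0.0001 -0.0211]
1.5 [-0.01   -0.0002 -0.0426]
1.4 [-0.0117 -0.0003 -0.0645]
1.3 [-0.0113 -0.0003 -0.0864]
1.2 [-0.0087 -0.0003 -0.1082]
1.1 [-0.0039 -0.0002 -0.1296]
1.0 [ 0.003  -0.0002 -0.1504]
0.9 [ 0.012  -0.     -0.1704]
0.8 [ 2.280e-02  1.000e-04 -1.894e-01]
0.7 [ 0.0356  0.0003 -0.2072]
0.6 [ 0.05    0.0005 -0.2237]
0.5 [ 0.0661  0.0007 -0.2387]
0.4 [ 0.0835  0.001  -0.252 ]
0.3 [ 0.1022  0.0013 -0.2634]
0.2 [ 0.1219  0.0016 -0.273 ]
0.1 [ 0.1425  0.0019 -0.2805]
0 [ 0.1637  0.0022 -0.286 ]
```

Request:
{"op": "jog_arm", "data": {
  "steps": [-1,-0.006,0,-0.021,0,-1,-0.01,0,-0.0426,0,-1,-0.0117,0,-0.0645,0,-1,-0.0113,0,-0.0864,0,-1,-0.0087,0,-0.108,0,-1,-0.004,0,-0.1296,0,-1,0.003,0,-0.1504,0,-1,0.012,0,-0.1704,0,-1,0.0228,0,-0.1894,0,-1,0.0228,0,-0.1894,0]
}}

```text
t: 58.7
position: [0.4668, -0.2245, 0.2615]
tcp_rot: [-1.352, 1.554, -1.448]
contact_force: [-2.4, 0.4, 2.3]
gripper_width: 0.122
```

```bash
python3 - <<'E'
from h import *; from cfg import *
plan(); p,R,o=pose(); print(handle(.8)-[0,0,.043])
snap('scene','s44')
for g in (.7,.6,.5,.4,.3,.2,.1,.0): print(g,(R.T@(handle(g)-handle(.8))).round(4))
E
```

```text
t58.70 pos [ 0.4668 -0.2245  0.2615] jaw -5.5 xdir [ 0.002 -0.017 -1.   ] q6 -0.39 F [-2.4  0.4  2.3] w 0.122
[ 0.46755577 -0.22431704  0.26122589]
0.7 [ 0.0127  0.0002 -0.0178]
0.6 [ 0.0272  0.0004 -0.0343]
0.5 [ 0.0432  0.0006 -0.0493]
0.4 [ 0.0606  0.0009 -0.0626]
0.3 [ 0.0793  0.0012 -0.0741]
0.2 [ 0.099   0.0015 -0.0836]
0.1 [ 0.1196  0.0018 -0.0912]
0.0 [ 0.1408  0.0022 -0.0966]
```

View pics/s44.png

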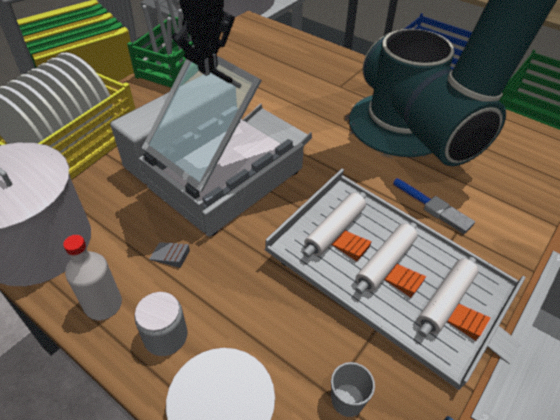

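Request:
{"op": "jog_arm", "data": {
  "steps": [-1,0.0127,0,-0.0178,0,-1,0.0272,0,-0.0343,0,-1,0.0432,0.0006,-0.0493,0,-1,0.0606,0.001,-0.0626,0,-1,0.0793,0.001,-0.0741,0,-1,0.099,0.0015,-0.0836,0,-1,0.1196,0.002,-0.0912,0,-1,0.137,0.002,-0.096,0,-1,0.139,0.002,-0.0963,0,-1,0.139,0.002,-0.0963,0]
}}

```text
t: 60.0
position: [0.3723, -0.2157, 0.1226]
tcp_rot: [-1.322, 1.554, -1.418]
contact_force: [0.5, -1.5, -2.5]
gripper_width: 0.121
```

```bash
python3 - <<'E'
from h import *; from cfg import *
plan(); print(handle(0)-[0,0,.043])
E
```

```text
t60.00 pos [ 0.3723 -0.2157  0.1226] jaw -5.5 xdir [ 0.003 -0.017 -1.   ] q6 -0.48 F [ 0.5 -1.5 -2.5] w 0.121
[ 0.37190503 -0.21528613  0.12000922]
```

Lower 2 mm more, open, and rise clear.

Request:
{"op": "jog_arm", "data": {
  "steps": [-1,0.002,0,0,0,-1,0.002,0,0,0,-0.3,0.002,0,0,0,-0.3,0.002,0,0,0,-0.3,-0.02,0,0,0,-0.3,-0.06,0,0,0,-0.3,-0.12,0,0,0,-0.3,-0.18,0,0,0,-0.3,-0.2,0,0,0,-0.3,-0.2,-0.04,0,0,-0.3,-0.2,-0.09,0,0,-0.3,-0.2,-0.09,0,0]
}}

```text
t: 61.5
position: [0.3626, -0.304, 0.3224]
tcp_rot: [-1.443, 1.555, -1.542]
contact_force: [-0.2, 1.3, 0.6]
gripper_width: 0.351
```

```bash
python3 - <<'E'
from h import *; from cfg import *
plan()
s=snap('scene','s45'); t=snap('top','t45')
for n,(s_,y0,y1,x0,x1,k) in {'f1':(t,170,400,0,280,2.8),'f2':(s,60,360,110,530,1.9)}.items():
    cv2.imwrite(f'pics/{n}.png',cv2.resize(s_['pixels'][y0:y1,x0:x1,::-1],None,fx=k,fy=k,interpolation=3))
print(proj(s,handle(0)+.065*sy),proj(s,handle(0)-.065*sy))
E
```

```text
t61.50 pos [ 0.3626 -0.304   0.3224] jaw -5.7 xdir [ 0.    -0.015 -1.   ] q6 -0.65 F [-0.2  1.3  0.6] w 0.351
[266.88472699 119.27768628] [226.06826419  94.87424399]
```

View pics/f1.png

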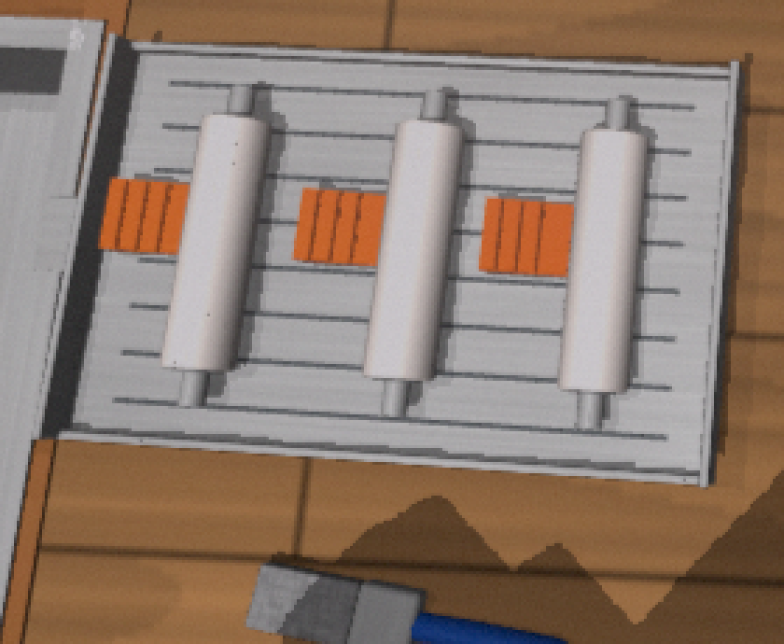

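View pics/f2.png

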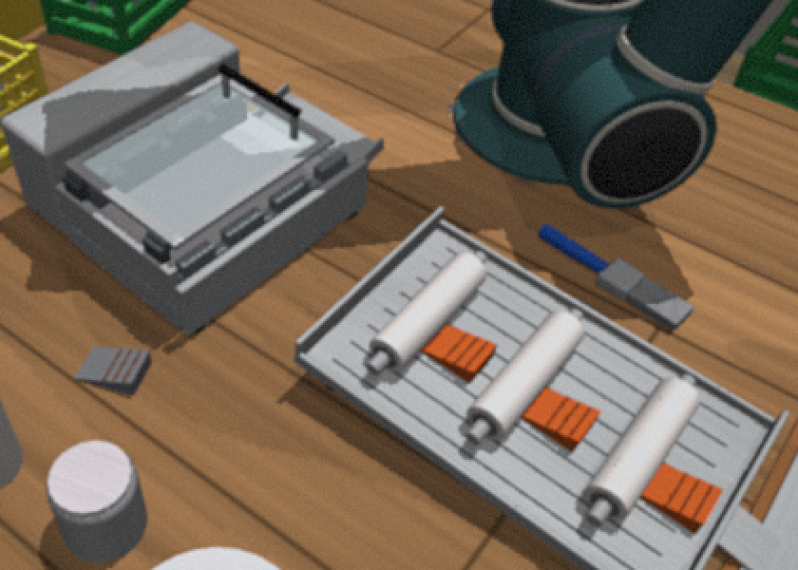

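```bash
python3 - <<'E'
from h import *; from cfg import *
t=load('t45')
def own(c,h):
    u,v=c[0]/2.8,170+c[1]/2.8; z=.036
    for _ in range(6): X=ray(t,u,v,z+h); y=(X-dc)@dy; z=.036-.07*y
    return (X-dc)@dx,y
for n,a,b,w in [('F',(237,116),(197,369),(106,214)),('M',(430,123),(398,379),(300,226)),('B',(615,131),(593,391),(485,234))]:
    A,B_=np.array(own(a,.022)),np.array(own(b,.022)); W=np.array(own(w,.022))
    print(n,((A+B_)/2).round(4),'len',np.linalg.norm(A-B_).round(3),'ang',np.degrees(np.arctan2(*(A-B_)[::-1])).round(1),'thick end',W.round(4),'dist to wedge c',(W[1]-.035-(A+B_)[1]/2).round(4))
E
```

```text
F [-1.000e-04  1.167e-01] len 0.162 ang 0.2 thick end [0.0125 0.1939] dist to wedge c 0.0422
M [ 0.0014 -0.0125] len 0.162 ang 0.1 thick end [0.0114 0.0638] dist to wedge c 0.0413
B [ 0.0017 -0.1341] len 0.162 ang 0.4 thick end [ 0.0126 -0.0568] dist to wedge c 0.0423
```

```bash
python3 - <<'E'
from h import *
print(sign_off(), observe()['t'])
E
```

```text
the job is handed in; nothing more can be done
the job is handed in; nothing more can be done
```

The job is done and handed in at about 61.5 s of the 210 s allowed. All three rollers were present. I opened the guard and set the three orange wedges on the tray with thin ends uphill. I then laid the front, middle and back rollers in the low, middle and high thirds, pressing each against its wedge before letting go. Last, I took the guard by its handle and brought it back down shut.

**Last camera checks:**

| Roller | Tray y (mm) | Off centre line (mm) | Out of square (degrees) | Axis to wedge middle (mm) |
|---|---|---|---|---|
| Front | +117 | 0 | 0.2 | 42 |
| Middle | -12 | 1 | 0.1 | 41 |
| Back | -134 | 2 | 0.4 | 42 |

- **Guard:** its handle was back within about 1–2 pixels of where it sits when shut.
- **Other things:** the grey look-alike wedge was left alone, and I saw no change in the other objects, though I judged those by eye rather than measuring them.
- **Rollers at rest:** I compared pictures only by eye. I could not read contact force between rollers and wedges or the guard angle directly.

**What went wrong or disagreed:**
- My first move was written in millimetres instead of metres, so the arm swung up high; it hit nothing.
- The pads gripped about 25 mm higher than the stated tool point implies. The first grasp on the handle closed on nothing, so I worked out the difference and allowed for it from then on.
- The tool slowly built up a tilt of about 2 degrees, which I took out before setting down the first roller.
- I saw no knocked roller and no slackened grip.

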